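# Set the moulded chocolates in their gold trays

## Task

Set each of the four moulded chocolates from the blue mat into the empty gold tray of its own shape, standing upright and flat on the tray's floor inside the rim and turned to line up with the tray. Put them down gently, without dropping or knocking any, and leave the white ramekin and the steel pastry ring standing where they are.

Things in the scene. Friction and masses are not known exactly. Their poses are not given: they have to be found in the camera images.
- choc_round: Solid dark-brown moulded chocolate, an upright round drum 56 mm in diameter and 38 mm high, thin lighter rings and a gold bead on top; 60 to 130 g. Origin: centre of its underside, z up. Stands on a blue mat 3 mm thick, so its underside is 3 mm above the table.
- choc_square: Solid cream-white moulded chocolate, square, 50 x 50 mm and 38 mm high, dark lattice lines on top; 60 to 130 g. Origin: centre of its underside, z up. x and y are square to its sides. Stands on the blue mat (underside 3 mm above the table).
- choc_heart: Solid pink moulded chocolate heart, 38 mm high, upright sides, 58 mm wide over its two lobes (along y), 53 mm long (along x); 55 to 115 g. Origin: underside, midway between the lobes' widest points (a grasp along y at the origin spans 58 mm); tip 36 mm from it along -x, lobes end 17 mm along +x; z up. Stands on the blue mat (underside 3 mm above the table).
- choc_bar: Solid milk-brown moulded chocolate bar, 100 mm long (along x), 34 mm wide (along y), 38 mm high, four raised segments with a white stripe each on top; 60 to 130 g. Origin: centre of its underside, z up. Stands on the blue mat (underside 3 mm above the table).
- tray_round: Empty gold-card presentation tray of round outline, 72 mm inside diameter. Floor 2 mm thick; upright rim 2 mm thick, its top 7 mm above the underside. Fixed on a white sheet, underside 3 mm above the table. Origin: underside, where the piece's own origin belongs when seated; z up.
- tray_square: Empty gold-card presentation tray of square outline, 66 x 66 mm inside, sides along x and y. Floor 2 mm thick; upright rim 2 mm thick, its top 7 mm above the underside. Fixed on a white sheet, underside 3 mm above the table. Origin: underside, where the piece's own origin belongs when seated; z up.
- tray_heart: Empty gold-card presentation tray of heart outline, 8 mm larger all round inside than the heart chocolate, tip along -x, lobes along +y and -y. Floor 2 mm thick; upright rim 2 mm thick, its top 7 mm above the underside. Fixed on a white sheet, underside 3 mm above the table. Origin: underside, where the piece's own origin belongs when seated; z up.
- tray_bar: Empty gold-card presentation tray of long rectangular outline, 116 mm (along x) x 50 mm (along y) inside. Floor 2 mm thick; upright rim 2 mm thick, its top 7 mm above the underside. Fixed on a white sheet, underside 3 mm above the table. Origin: underside, where the piece's own origin belongs when seated; z up.
- ramekin: White porcelain ramekin standing empty on the table between the blue mat and the white sheet, 70 mm in diameter, 42 mm high; loose, to be left alone. Origin: centre of its underside.
- cutter: Plain steel pastry ring (a short open tube) standing on the table between the blue mat and the white sheet, farther from the robot than the ramekin, 68 mm in diameter, 45 mm high; loose, to be left alone. Origin: centre of its underside.
Things that resemble listed ones, but are neither listed nor needed, are in the scene too. Of the things shaped like the choc_bar, the brown one is meant.

How it is judged (in metres and radians):
At the end, for the whole second after the job is handed in: Each chocolate rests released in the tray of its shape: origins within 13 mm, underside less than 5 mm above the tray's (2 mm when flat on the floor, 7 on the rim), tilt under 0.08 rad; square (any quarter turn), bar (either way) and heart (tip to tip) within 0.3 rad of the tray (horizontal distance between choc_round and tray_round below 0.013 m and z of choc_round in the frame of tray_round below 0.005 m and angle between each of choc_round, choc_square, choc_heart, choc_bar's own z axis and vertical below 0.08 rad and linear speed of each of choc_round, choc_square, choc_heart, choc_bar below 0.02 m/s and angular speed of each of choc_round, choc_square, choc_heart, choc_bar below 0.2 rad/s and horizontal distance between choc_square and tray_square below 0.013 m and z of choc_square in the frame of tray_square below 0.005 m and (angle between the x axis of choc_square and the x axis of tray_square, either way round below 0.3 rad or angle between the x axis of choc_square and the y axis of tray_square, either way round below 0.3 rad) and horizontal distance between choc_heart and tray_heart below 0.013 m and z of choc_heart in the frame of tray_heart below 0.005 m and angle between the x axis of choc_heart and the x axis of tray_heart, either way round below 0.3 rad and horizontal distance between choc_bar and tray_bar below 0.013 m and z of choc_bar in the frame of tray_bar below 0.005 m and angle between the x axis of choc_bar and the x axis of tray_bar, either way round below 0.3 rad); the robot touches nothing.
It fails at once if a chocolate is dropped or knocked (moves faster than 0.6 m/s while the fingers do not hold it) ((contact force between the fingers and choc_round below 0.02 N and linear speed of choc_round above 0.6 m/s) or (contact force between the fingers and choc_square below 0.02 N and linear speed of choc_square above 0.6 m/s) or (contact force between the fingers and choc_heart below 0.02 N and linear speed of choc_heart above 0.6 m/s) or (contact force between the fingers and choc_bar below 0.02 N and linear speed of choc_bar above 0.6 m/s)).
It fails at once if the white ramekin is shifted more than 25 mm (distance of ramekin from where it was at the start of the episode above 0.025 m).
It fails at once if the steel pastry ring is shifted more than 25 mm (distance of cutter from where it was at the start of the episode above 0.025 m).
It also fails if it takes over 115 s, if anything falls off the work surface, if the arm or the gripper's body presses on something with over 40 N, if the wrist force passes 120 N, or if a joint passes its speed limit or range.

## Robot

A 7-joint arm with a two-finger parallel gripper is mounted at the origin on the work surface. World frame = base frame: x ahead of the robot, y to its left, z up, the work surface at z = 0. Lengths are in mm, angles in rad, forces in N, time in s.
With the tool pointing down it reaches from about 425 to 875 mm from the base axis. Payload 8.4 kg.
Tool frame: the origin (TCP) lies at the very end of the fingers, on their centre line; the grasp point (between the pads) lies env.hold_point_z behind it (env.hold_point_z is the distance from the TCP to the grasp point, in mm); x points along the fingers, y is the direction in which the jaws open and shut, and the axes are right-handed (so a half turn about x gives the same grasp; the last joint's range is limited). The gripper opens to 85 mm and grips with 20 to 120 N. Pads are 22 mm wide; open, the fingers measure 114 mm over their backs; the gripper's body (76 mm by 85 mm) begins 54 mm behind the grasp point. The pads swing forward as they close: fully open they stand 13 mm farther back than shut.
Start: joints at [-1.32, 0.333, 0.04, 1.465, -0.013, 1.343, -0.059], TCP at [222.761, 610.606, 208.808] pointing down, gripper open.
Joint ranges: [-2.58, 2.58], [-0.38, 2.09], [-1.3, 1.39], [0.25, 2.4], [-1.5, 4.64], [0.08, 2.09], [-2.65, 2.65]. Speed limits (rad/s): [2.22, 2.22, 2.79, 2.79, 3.14, 3.14, 3.14].

## Interface

Orientations are given as a unit quaternion [x, y, z, w].
In Python, from workcell import telemetry, capture, get_calibration, ticket, trace, env gives the robot as it stands.
- The arm moves only by the tool play_rows, never from a script. Its argument "increments" is a list of rows, each a list of 7 numbers: the shift along the tool's x, y, z in units of 25 mm (1.0 is 25 mm), then the turn, a rotation vector about the tool's x, y, z in units of 5 degrees (1.0 is 5 degrees), then the opening, from 0 (shut) to 1 (fully open). In form: [[x, y, z, wx, wy, wz, hand], ...]. A call has 1 to 5 rows; each row shifts and turns the pose as measured when the row begins, along the tool's axes as they then stand; what a row does not reach is not made up. A row lasts 1/12 s, in which the tool goes at most 41.7 mm and 7.16 degrees, less where a joint would pass 70% of its speed; a pose out of reach is approached as far as the arm can. A call is refused whole if a number of a shift passes 1 or a number of a turn 1, either way. A call with a gripper value outside its range is refused whole. The fingers move at their own pace and stop on an object; "grip_force" is the grip in N (left out, the last holds). Time passes only in rows, so rows that do not move let the fingers close. It gives the time, the measured TCP pose, the force and the opening at its end, in the units of the state.
- telemetry.read_state(): the state, without advancing time (a new reading comes with each control period).
- capture(name): name is "scene" or "top" or "wrist"; returns (picture, depth): 420x560x3 uint8, red, green, blue; 420x560 float32, mm along the optical axis (not along the pixel's ray), 0 where there is no reading.
- get_calibration(name): a dict with "camera_matrix" (3x3 intrinsics, pixels), "distortion" ([k1, k2, p1, p2, k3] as OpenCV has them; the pictures are not rectified), "rvec" (rotation vector, rad) and "tvec" (3), from world to camera coordinates, as OpenCV has them. Camera axes: x right, y down, z forward; pixel columns grow to the right and rows downward; lengths in mm; the calibration is good to about 2 mm. A picture is of the moment at which its call begins: read the wrist's pose just before it. get_calibration takes no time and is no camera call; for the wrist camera it gives the pose at the moment of the call.
- ticket.close_job(): hands the job in, once; it reports no verdict.
Trained networks look in the newest picture that a camera, given by its name, has taken for a name from the list of things; names that differ only in an ending like _2 or _b are one class to them, and where a whole thing is asked for, a point or a joint stands for the part that bears it (a point fixed in the world has none). Each returns a list of dicts, best first, with "confidence" (0 to 1); they miss things now and then, are a little off and sometimes report something else, mostly with a low value. They report only what shows in the picture. A call takes as long as a camera call. They do not tell look-alikes from the thing itself.
- trace(camera, name): "pixels" (420x560 bool, what is visible of it) and "bbox" ([centre column, centre row, width, height] in pixels, round what is visible of it).
The state is a dict: "t": time; "joint_positions": joint angles; "qd": joint speeds; "joint_efforts": joint torques, N m; "ee_pos": TCP position; "eef_rot": TCP orientation; "ft_force": force on the tool from outside, world axes, zero at the start; "wrist_torque": the same for the moment, N m; "opening": finger opening in mm.
Only numpy, scipy, OpenCV 4.12 (cv2) and the standard library are available. Lean on these libraries where they do the work, as an engineer would, in place of code of your own. Each camera call takes 0.05 s, during which the arm holds its last target. There are 200 camera calls.

## Working session

There is one attempt and no reset: what is moved stays moved. The work goes in short steps, Python scripts to look and compute and a tool call to move; the robot and the scene stay as the last step left them, time stands still between calls to the robot, and variables do not carry over. Pictures are saved under pics/ and viewed, about 12 in all and at most 16, crops included, and the job is handed in when it is done.

Besides the shell and the picture viewer there is one more tool, called by a JSON object that holds its "fn" and its "kwargs", one argument or row to a line. play_rows: Moves the arm, as the interface text tells. Its arguments: {"type":"object","properties":{"increments":{"type":"array"},"grip_force":{"type":"number"}},"required":["increments"]}

```bash
mkdir -p pics; ls; python3 - <<'E'
from workcell import telemetry, capture, get_calibration, env
import cv2,numpy as np
print(telemetry.read_state()); print(env.hold_point_z, [a for a in dir(env) if a[0]!='_'])
for n in("scene","top"):
    p,d=capture(n); cv2.imwrite(f"pics/{n}0.png",p[:,:,::-1]); np.savez(f"{n}0.npz",p=p,d=d)
    c=get_calibration(n); print(n,c)
E
```

```text
pics
{'t': 0.0, 'joint_positions': array([-1.32018677,  0.33391269,  0.03987603,  1.46630974, -0.01338063,
        1.34326832, -0.05852057]), 'qd': array([-1.74090990e-03,  8.94564527e-05,  1.21975352e-03,  4.71208113e-05,
        9.79442338e-04,  2.67490515e-03, -6.83307084e-04]), 'joint_efforts': array([-9.03001092e-04, -6.58543754e+01,  1.36532407e+00, -4.05572140e+01,
        1.69058098e-02,  1.23684900e-02, -2.10452566e-05]), 'ee_pos': array([222.63425265, 610.15154694, 207.90133808]), 'eef_rot': array([ 0.1224847 ,  0.69637075, -0.12363379,  0.69626142]), 'ft_force': array([ 0.51845893, -0.44880124,  1.09917487]), 'wrist_torque': array([-0.0013404 ,  0.02984487, -0.01344756]), 'opening': 85.51774508712273}
18.700000000000003 ['IKError', 'hold_point_z']
scene {'camera_matrix': array([[477.74066705,   0.        , 278.99679401],
       [  0.        , 477.74066705, 209.87663226],
       [  0.        ,   0.        ,   1.        ]]), 'distortion': array([-0.07346548,  0.        ,  0.        ,  0.        ,  0.        ]), 'rvec': array([ 1.05397546,  2.44489649, -0.95790509]), 'tvec': array([ 294.36771206, -191.47809697, 1466.85127723])}
top {'camera_matrix': array([[405.4535304 ,   0.        , 280.08112485],
       [  0.        , 405.4535304 , 215.19883845],
       [  0.        ,   0.        ,   1.        ]]), 'distortion': array([-0.10530233,  0.        ,  0.        ,  0.        ,  0.        ]), 'rvec': array([ 2.17717298, -2.1753068 ,  0.13618532]), 'tvec': array([ -7.20025623, 462.91012742, 977.27374756])}
```

View pics/top0.png

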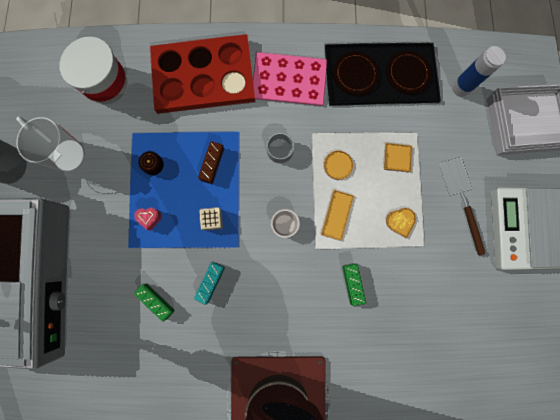

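View pics/scene0.png

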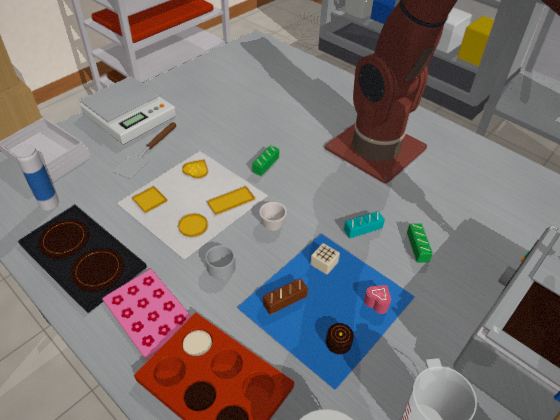

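The top view shows, from column 130 to 240, the blue mat with round (150,162), brown bar (211,162), heart (147,217) and square (210,218). The white sheet has the trays: round (339,165), square (398,157), bar (338,215), heart (401,222). The ramekin is at (285,223) and the ring at (280,147). Teal and green bars at (209,283), (154,301) and (355,284) are decoys, and the brown bar on the mat is the one meant. Next I'll measure.

```bash
cat > h.py <<'E'
import cv2,numpy as np
from workcell import telemetry, capture, get_calibration, trace
from scipy.spatial.transform import Rotation as R
def rays(c,uv):
    Rm=cv2.Rodrigues(c['rvec'])[0]; n=cv2.undistortPoints(np.float64(uv).reshape(-1,1,2),c['camera_matrix'],c['distortion'])[:,0]
    return -Rm.T@c['tvec'], np.c_[n,np.ones(len(n))]@Rm, 
def onplane(c,uv,z):
    o,d=rays(c,uv); return (o+d*((z-o[2])/d[:,2])[:,None])[:,:2]
def xyz(c,uv,dep):
    o,d=rays(c,uv); return o+d*np.asarray(dep)[:,None]
def proj(c,P): return cv2.projectPoints(np.float64(P).reshape(-1,1,3),c['rvec'],c['tvec'],c['camera_matrix'],c['distortion'])[0][:,0]
E
python3 - <<'E'
from h import *
p,d=capture('top'); c=get_calibration('top')
s=telemetry.read_state(); print(s['ee_pos'],R.from_quat(s['eef_rot']).as_matrix().round(2).tolist(),proj(c,s['ee_pos']), proj(c,[0,0,0]))
for n in 'choc_round choc_square choc_heart choc_bar tray_round tray_square tray_heart tray_bar ramekin cutter'.split():
    for r in trace('top',n)[:2]:
        m=r['pixels']; v,u=np.nonzero(m); k=d[v,u]>0
        P=xyz(c,np.c_[u,v][k],d[v,u][k]); 
        zt=np.percentile(P[:,2],90)
        T=P[P[:,2]>zt-6] if n[0] =='c' and 'cut' not in n else P
        rect=cv2.minAreaRect(T[:,:2].astype(np.float32))
        print(n,round(r['confidence'],2),[round(x) for x in r['bbox']],'zmed',np.median(P[:,2]).round(1),'z90',zt.round(1),'mean',T.mean(0).round(1),'rect',[np.round(a,1) for a in rect])
E
```

```text
[222.62434426 610.2865399  208.14233225] [[-0.0, 0.34, 0.94], [-0.0, 0.94, -0.34], [-1.0, -0.0, 0.0]] [[-14.72567035 320.19075894]] [[277.1644618  402.71339617]]
choc_round 0.92 [153, 163, 23, 23] zmed 38.8 z90 41.5 mean [594.6 318.1  39.5] rect [array([595.6, 318.2]), array([48.3, 50.8]), np.float64(20.4)]
choc_square 0.87 [209, 220, 22, 24] zmed 39.3 z90 42.0 mean [453.5 164.   39.8] rect [array([453.6, 164.2]), array([49.7, 50. ]), np.float64(5.8)]
choc_square 0.53 [280, 148, 26, 34] zmed 28.2 z90 44.0 mean [633.1  -6.7  43. ] rect [array([633.5,  -6.3]), array([64.5, 67.7]), np.float64(90.0)]
choc_heart 0.83 [148, 221, 29, 26] zmed 38.5 z90 41.3 mean [456.6 320.9  39.2] rect [array([460.6, 322. ]), array([49.6, 51.5]), np.float64(48.9)]
choc_bar 0.84 [354, 282, 17, 41] zmed 36.3 z90 39.2 mean [ 294.4 -186.7   36.9] rect [array([ 294. , -187.2]), array([100.5,  33.2]), np.float64(11.9)]
choc_bar 0.75 [208, 282, 28, 44] zmed 35.8 z90 38.6 mean [298.4 166.3  36.3] rect [array([298.6, 166.5]), array([ 33.9, 100. ]), np.float64(64.6)]
tray_round 0.55 [335, 163, 28, 31] zmed 4.2 z90 7.
[... 567 characters left out ...]
26, 27, 29] zmed 7.0 z90 40.3 mean [443.  -19.6  16.7] rect [array([441.2, -18.5]), array([63.3, 66.3]), np.float64(89.4)]
tray_bar 0.66 [336, 216, 29, 49] zmed 4.3 z90 7.5 mean [ 465.8 -150.9    4.5] rect [array([ 465. , -151.3]), array([ 54.6, 119.9]), np.float64(74.5)]
ramekin 0.59 [153, 162, 24, 21] zmed 38.7 z90 41.5 mean [593.5 316.2  36. ] rect [array([599.1, 321.2]), array([60.6, 54.5]), np.float64(23.2)]
ramekin 0.58 [288, 225, 28, 30] zmed 6.9 z90 40.3 mean [444.1 -19.3  16.7] rect [array([441.8, -19.2]), array([67.6, 68.1]), np.float64(11.7)]
cutter 0.67 [281, 149, 22, 28] zmed 29.5 z90 43.3 mean [633.5  -5.9  28.3] rect [array([633.,  -5.]), array([59. , 66.3]), np.float64(82.7)]
```

```bash
cat > fit.py <<'E'
from h import *
from scipy.optimize import minimize
from scipy.ndimage import distance_transform_edt
def ortho(p,c,x0,x1,y0,y1,z,s=2):
    # row: x decreasing, col: y decreasing ; s px/mm
    X,Y=np.meshgrid(np.arange(x1,x0,-1/s),np.arange(y1,y0,-1/s),indexing='ij')
    uv=proj(c,np.stack([X,Y,0*X+z],-1)).astype(np.float32).reshape(X.shape+(2,))
    return cv2.remap(p,uv[...,0],uv[...,1],cv2.INTER_CUBIC)
E
python3 - <<'E'
from fit import *
f=np.load('top0.npz'); p=f['p']; c=get_calibration('top')
a=ortho(p,c,400,650,110,370,41,1.5); b=ortho(p,c,400,670,-370,-100,6,1.5)
h=max(a.shape[0],b.shape[0]); im=np.zeros((h,a.shape[1]+b.shape[1],3),np.uint8); im[:a.shape[0],:a.shape[1]]=a; im[:b.shape[0],a.shape[1]:]=b
cv2.imwrite('pics/ortho.png',im[:,:,::-1]); print(a.shape,im.shape)
E
```

```text
(375, 390, 3) (405, 795, 3)
```

View pics/ortho.png

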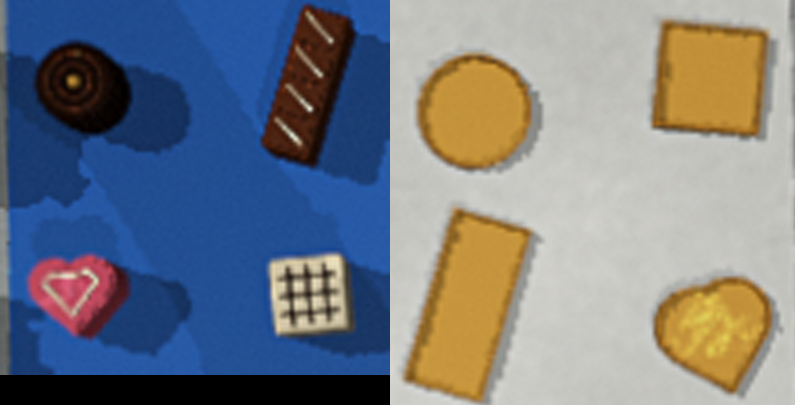

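The ortho crop confirms the four chocolates (brown bar with white stripes at (308,85), heart at (78,295) with its tip down) and the four empty trays. Next I'll fit the shapes.

```bash
cat >> fit.py <<'E'
def heart(g=0):
    r=17+g; a=np.linspace(0,2*np.pi,90); pts=np.r_[np.c_[r*np.cos(a),12+r*np.sin(a)],np.c_[r*np.cos(a),-12+r*np.sin(a)],[[-36-1.5*g,0]]]
    h=cv2.convexHull(pts.astype(np.float32))[:,0]
    # notch
    if g<4:
        h=[q for q in h]; # insert notch point between lobes
        h=np.array(sorted(h,key=lambda q:np.arctan2(q[1],q[0]))); i=np.searchsorted(np.arctan2(h[:,1],h[:,0]),0); h=np.insert(h,i,[12,0],0)
    return h
def rect(l,w): return np.array([[l,w],[-l,w],[-l,-w],[l,-w]])/2.
def circ(r): a=np.linspace(0,2*np.pi,60); return r*np.c_[np.cos(a),np.sin(a)]
def fitpoly(mask,x1,y1,s,poly,init):
    def draw(q):
        cs,sn=np.cos(q[2]),np.sin(q[2]); P=poly@np.array([[cs,sn],[-sn,cs]])+q[:2]
        px=np.c_[(y1-P[:,1])*s,(x1-P[:,0])*s]; im=np.zeros(mask.shape,np.uint8)
        cv2.fillPoly(im,[np.round(px*16).astype(np.int32)],1,shift=4); return im>0
    def cost(q): m=draw(q); return 1-(m&mask).sum()/(m|mask).sum()
    best=None
    for t in np.atleast_1d(init[2]):
        q=np.r_[init[:2],t]
        r=minimize(cost,q,method='Nelder-Mead',options=dict(initial_simplex=[q,q+[4,0,0],q+[0,4,0],q+[0,0,.25]],xatol=.02,fatol=1e-5))
        if best is None or r.fun<best.fun: best=r
    return best.x,1-best.fun
ANG=np.arange(-3,3.1,.5)
E
python3 - <<'E'
from fit import *
f=np.load('top0.npz'); p=f['p'];d=f['d']; c=get_calibration('top')
v,u=np.mgrid[:420,:560]; P=xyz(c,np.c_[u.ravel(),v.ravel()],d.ravel()); Z=P[:,2].reshape(d.shape)
hm=((Z>33)&(Z<60)).astype(np.float32)
hsv=cv2.cvtColor(p,cv2.COLOR_RGB2HSV); gm=((hsv[...,0]>12)&(hsv[...,0]<32)&(hsv[...,1]>110)).astype(np.float32)
for n,m,z,poly,x,y,a in [('round',hm,38,circ(28),595,318,[0]),('square',hm,38,rect(50,50),454,164,[0,.1]),('heart',hm,38,heart(),458,321,ANG),('bar',hm,38,rect(100,34),592,168,[-.3,.3]),
 ('tround',gm,6,circ(38),596,-154,[0]),('tsquare',gm,6,rect(70,70),619,-315,[0]),('theart',gm,6,heart(10),453,-315,ANG),('tbar',gm,6,rect(120,54),465,-151,[-.3,.3])]:
    mm=ortho(m,c,x-75,x+75,y-75,y+75,z,3)>.5
    l,lab,st,cen=cv2.connectedComponentsWithStats(mm.astype(np.uint8)); k=lab[225-30:225+30,225-30:225+30]; k=np.bincount(k[k>0]).argmax()
    q,i=fitpoly(lab==k,x+75,y+75,3,poly,[x,y,np.array(a)]); print(n,q.round(2),'iou',round(i,3))
for xy in [(100,0)]: pass
E
```

```text
round [5.9546e+02 3.1956e+02 2.3000e-01] iou 0.938
square [4.5337e+02 1.6410e+02 1.0000e-01] iou 0.945
heart [4.6140e+02 3.2241e+02 5.0000e-02] iou 0.947
bar [ 5.9618e+02  1.6686e+02 -2.9000e-01] iou 0.945
tround [ 5.9594e+02 -1.5603e+02  9.0000e-02] iou 0.968
tsquare [ 6.1772e+02 -3.1335e+02 -1.1000e-01] iou 0.962
theart [ 4.5559e+02 -3.1538e+02  2.6000e-01] iou 0.964
tbar [ 4.6691e+02 -1.5161e+02 -2.8000e-01] iou 0.961
```

{"fn": "play_rows", "kwargs": {
  "increments": [
    [0.2,-0.55,0.95,0,0,0,1],
    [0.2,-0.55,0.95,0,0,0,1],
    [0.2,-0.55,0.95,0,0,0,1],
    [0.2,-0.55,0.95,0,0,0,1],
    [0.2,-0.55,0.95,0,0,0,1]
  ],
  "grip_force": 40
}}

```text
t: 1.07
ee_pos: [306.7, 508.1, 183.0]
eef_rot: [0.12, 0.698, -0.117, 0.696]
ft_force: [-0.2, -0.6, 0.2]
opening: 85.7
```

{"fn": "play_rows", "kwargs": {
  "increments": [
    [0.2,-0.55,0.95,0,0,0,1],
    [0.2,-0.55,0.95,0,0,0,1],
    [0.2,-0.55,0.95,0,0,0,1],
    [0.2,-0.55,0.95,0,0,0,1],
    [0.2,-0.55,0.95,0,0,0,1]
  ]
}}

```text
t: 1.48
ee_pos: [399.7, 398.8, 157.1]
eef_rot: [0.12, 0.698, -0.116, 0.696]
ft_force: [0.2, 0.2, -0.0]
opening: 85.5
```

```bash
cat > go.py <<'E'
import sys; from h import *
def delta(x,y,z,th):
    s=telemetry.read_state(); M=R.from_quat(s['eef_rot']).as_matrix()
    T=np.array([[0,-np.sin(th),np.cos(th)],[0,np.cos(th),np.sin(th)],[-1,0,0]])
    dl=M.T@(np.array([x,y,z])-s['ee_pos'])/25; w=R.from_matrix(M.T@T).as_rotvec()/np.radians(5)
    print('t',round(s['t'],2),'pos',s['ee_pos'].round(1),'yaw',np.arctan2(M[1,2],M[0,2]).round(3),'open',round(s['opening'],1),'d',dl.round(2),'w',w.round(2),'f',s['ft_force'].round(1))
if len(sys.argv)>4: delta(*map(float,sys.argv[1:5]))
E
python3 go.py 461 322 120 .1
python3 - <<'E'
from fit import *
c=get_calibration('wrist'); p,d=capture('wrist'); np.savez('w1.npz',p=p,d=d,**c)
v,u=np.mgrid[:420,:560]; Z=xyz(c,np.c_[u.ravel(),v.ravel()],d.ravel())[:,2].reshape(d.shape)
print(proj(c,[[461,322,41],[453,164,41],[596,320,41],[596,167,41]]).round())
hm=((Z>33)&(Z<60)&(d>0)).astype(np.float32)
cv2.imwrite('pics/w1.png',p[:,:,::-1])
for n,poly,x,y,a in [('round',circ(28),595,318,[0]),('square',rect(50,50),454,164,[0,.1]),('heart',heart(),458,321,ANG),('bar',rect(100,34),592,168,[-.3,.3])]:
    mm=ortho(hm,c,x-75,x+75,y-75,y+75,40,3)>.5
    l,lab,st,cen=cv2.connectedComponentsWithStats(mm.astype(np.uint8)); k=lab[225-30:225+30,225-30:225+30]; k=np.bincount(k[k>0],minlength=1) 
    if k.sum()==0: print(n,'none'); continue
    q,i=fitpoly(lab==k.argmax(),x+75,y+75,3,poly,[x,y,np.array(a)]); print(n,q.round(2),'iou',round(i,3))
E
```

```text
t 1.48 pos [399.7 398.8 157.1] yaw -0.336 open 85.5 d [ 1.46 -2.1   3.33] w [-5.   -0.03 -0.07] f [ 0.2  0.2 -0. ]
[[225. 283.]
 [ 80. 322.]
 [270. 388.]
 [143. 425.]]
round none
square [445.1  174.58   0.46] iou 0.457
heart [4.6332e+02 3.2590e+02 8.0000e-02] iou 0.919
bar none
```

View pics/w1.png

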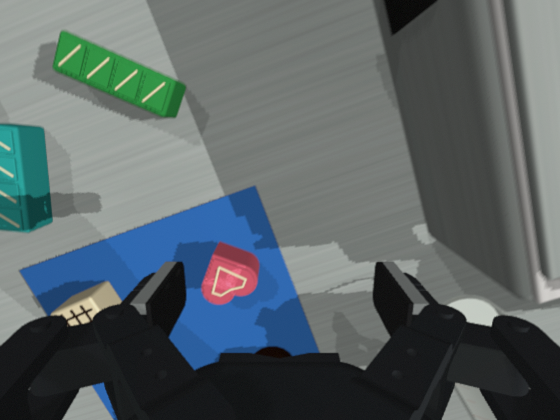

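The wrist view shows the heart at (230,275), tip toward the robot, with the decoy bars at (120,75) and (25,180). I'm moving over the heart now.

{"fn": "play_rows", "kwargs": {
  "increments": [
    [0.3,-0.45,0.6,-1,0,0,1],
    [0.3,-0.5,0.6,-1,0,0,1],
    [0.3,-0.55,0.6,-1,0,0,1],
    [0.3,-0.55,0.6,-1,0,0,1],
    [0.3,-0.6,0.5,-0.8,0,0,1]
  ]
}}

```text
t: 1.95
ee_pos: [467.2, 314.5, 119.0]
eef_rot: [-0.03, 0.706, 0.035, 0.707]
ft_force: [-0.3, -0.3, -0.2]
opening: 85.1
```

```bash
python3 go.py 462 323 14 .08
```

```text
t 1.95 pos [467.2 314.5 119. ] yaw 0.092 open 85.1 d [ 4.2   0.33 -0.19] w [ 0.14  0.03 -0.08] f [-0.3 -0.3 -0.2]
```

{"fn": "play_rows", "kwargs": {
  "increments": [
    [0.2,0.3,-0.2,0.1,0,0,1],
    [0.8,0,0,0,0,0,1],
    [0.9,0,0,0,0,0,1],
    [0.8,0,0,0,0,0,1],
    [0.6,0,0,0,0,0,1]
  ]
}}

```text
t: 2.37
ee_pos: [467.8, 318.9, 36.8]
eef_rot: [-0.024, 0.703, 0.03, 0.71]
ft_force: [-1.0, -0.8, -0.2]
opening: 85.4
```

```bash
python3 go.py 462 323 14 .08
python3 - <<'E'
from fit import *
c=get_calibration('wrist'); p,d=capture('wrist')
v,u=np.mgrid[:420,:560]; Z=xyz(c,np.c_[u.ravel(),v.ravel()],d.ravel())[:,2].reshape(d.shape)
hm=((Z>33)&(Z<60)&(d>0)).astype(np.float32)
cv2.imwrite('pics/w2.png',p[:,:,::-1])
E
```

```text
t 2.37 pos [467.8 318.9  36.8] yaw 0.077 open 85.4 d [ 0.91  0.17 -0.23] w [-0.04  0.11 -0.11] f [-1.  -0.8 -0.2]
```

View pics/w2.png

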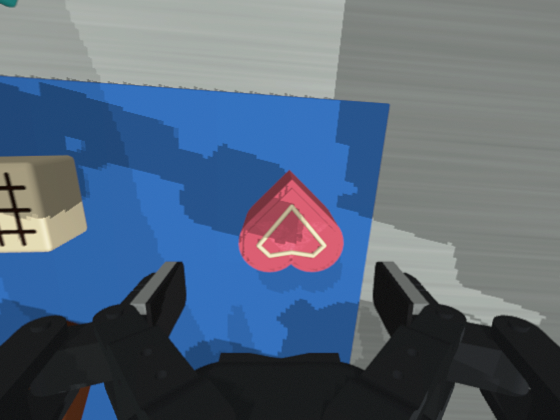

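The heart is between the open fingers with its tip aligned (290,175), so I'm finishing the descent and closing.

{"fn": "play_rows", "kwargs": {
  "increments": [
    [0.4,0.17,-0.23,0,0.1,-0.1,1],
    [0.35,0,0,0,0,0,1],
    [0.15,0,0,0,0,0,1],
    [0,0,0,0,0,0,1]
  ]
}}

```text
t: 2.75
ee_pos: [459.0, 323.6, 10.3]
eef_rot: [-0.028, 0.708, 0.026, 0.705]
ft_force: [-1.3, -1.5, -0.1]
opening: 84.9
```

```bash
python3 go.py 462 323 14 .08
```

```text
t 2.75 pos [459.  323.6  10.3] yaw 0.077 open 84.9 d [-0.15 -0.03  0.12] w [-0.04 -0.04  0.03] f [-1.3 -1.5 -0.1]
```

{"fn": "play_rows", "kwargs": {
  "increments": [
    [-0.12,0,0.1,0,0,0,0.8],
    [0,0,0,0,0,0,0.6],
    [0,0,0,0,0,0,0.5],
    [0,0,0,0,0,0,0.4],
    [0,0,0,0,0,0,0.4]
  ],
  "grip_force": 40
}}

```text
t: 3.17
ee_pos: [465.1, 329.1, 19.3]
eef_rot: [-0.025, 0.705, 0.03, 0.708]
ft_force: [0.1, -0.9, -0.4]
opening: 34.4
```

{"fn": "play_rows", "kwargs": {
  "increments": [
    [0,0,0,0,0,0,0.4],
    [0,0,0,0,0,0,0.4]
  ]
}}

```text
t: 3.33
ee_pos: [466.2, 329.8, 20.9]
eef_rot: [-0.025, 0.704, 0.03, 0.709]
ft_force: [-0.7, 0.2, -0.9]
opening: 34.2
```

```bash
python3 go.py 462 323 100 .08
```

```text
t 3.33 pos [466.2 329.8  20.9] yaw 0.078 open 34.2 d [-3.17 -0.23 -0.17] w [-0.03  0.08 -0.09] f [-0.7  0.2 -0.9]
```

```bash
python3 - <<'E'
from fit import *
for i in range(3): print(telemetry.read_state()['ee_pos'].round(1), telemetry.read_state()['joint_positions'].round(4))
c=get_calibration('wrist'); p,d=capture('wrist')
print(telemetry.read_state()['ee_pos'].round(1))
q,e=capture('top'); cq=get_calibration('top'); np.savez('top1.npz',p=q,d=e)
t=cv2.resize(q[100:330,100:330],(420,420))
cv2.imwrite('pics/w3.png',cv2.resize(np.hstack([p,t]),(800,343))[:,:,::-1])
E
```

```text
[466.2 329.8  20.9] [-0.8502  0.3427  0.1865  1.8765 -0.0818  0.9196  1.0232]
[466.2 329.8  20.9] [-0.8502  0.3427  0.1865  1.8765 -0.0818  0.9196  1.0232]
[466.2 329.8  20.9] [-0.8502  0.3427  0.1865  1.8765 -0.0818  0.9196  1.0232]
[466.1 329.6  20.8]
```

View pics/w3.png

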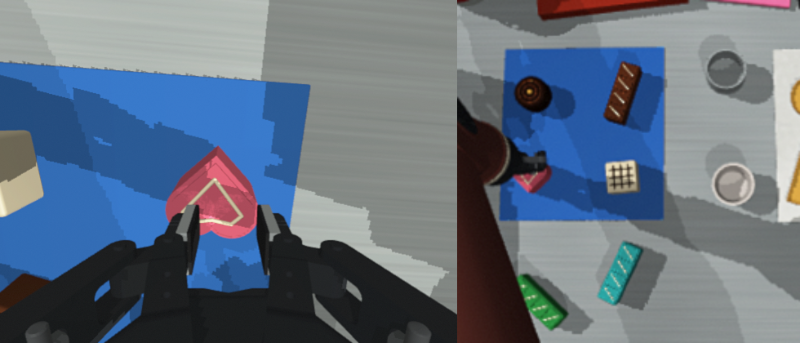

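The fingers closed to 34 mm and the heart (215,195) sits ahead of them toward the robot, so it slipped out. I'll measure the heart and the fingertips in the wrist depth.

```bash
python3 - <<'E'
from fit import *
s=telemetry.read_state(); c=get_calibration('wrist'); p,d=capture('wrist'); np.savez('w3.npz',p=p,d=d)
M=R.from_quat(s['eef_rot']).as_matrix(); print('tcp',s['ee_pos'],'tcp px',proj(c,[s['ee_pos'],s['ee_pos']-18.7*M[:,0]]).round())
o=rays(c,[[280,210]])[0]; print('cam at',o.round(), 'in tool',(M.T@(o-s['ee_pos'])).round())
v,u=np.mgrid[:420,:560]; P=xyz(c,np.c_[u.ravel(),v.ravel()],d.ravel()).reshape(420,560,3)
hsv=cv2.cvtColor(p,cv2.COLOR_RGB2HSV); pk=((hsv[...,0]>165)|(hsv[...,0]<8))&(hsv[...,1]>90)&(d>0)&(P[...,2]>36)&(P[...,2]<46)&(v>150)&(v<320)
Q=P[pk]; print('heart top pts',len(Q),Q.min(0).round(),Q.max(0).round(),Q.mean(0).round(1))
# fingers: nearest dark
fg=(d>0)&(hsv[...,2]<90)&(v>230)&(v<340)&(u>200)&(u<345)
for uu,vv in [(215,285),(238,260),(232,330),(318,260),(330,330),(350,300)]:
    print((uu,vv),p[vv,uu],P[vv,uu].round(1),'tool',(M.T@(P[vv,uu]-s['ee_pos'])).round(1))
E
```

```text
tcp [465.95937482 329.42462381  20.45871474] tcp px [[279. 248.]
 [279. 262.]]
cam at [398. 323. 186.] in tool [-166.    0.  -67.]
heart top pts 5896 [429. 291.  36.] [483. 348.  46.] [456.6 322.2  41.6]
(215, 285) [61 62 61] [460.7 303.8  75.3] tool [-55.1 -24.8  -6.9]
(238, 260) [25 23 25] [456.6 310.7  59.7] tool [-39.4 -17.6 -10.5]
(232, 330) [45 45 46] [474.8 312.   83.3] tool [-62.9 -17.6   7.8]
(318, 260) [20 21 21] [455.2 346.   57.1] tool [-36.6  17.6  -9.3]
(330, 330) [29 29 31] [469.7 348.4  86.6] tool [-65.9  19.1   5.6]
(350, 300) [27 30 30] [452.1 351.6  94.5] tool [-73.9  23.7 -11.7]
```

```bash
python3 - <<'E'
from fit import *
s=telemetry.read_state(); c=get_calibration('wrist'); f=np.load('w3.npz'); p,d=f['p'],f['d']
M=R.from_quat(s['eef_rot']).as_matrix()
v,u=np.mgrid[:420,:560]; P=xyz(c,np.c_[u.ravel(),v.ravel()],d.ravel()); T=((P-s['ee_pos'])@M).reshape(420,560,3)
k=(d>0)&(P[:,2].reshape(d.shape)>46)&(np.abs(T[...,1])<60)&(np.abs(T[...,2])<40)
print('finger tool min/max',T[k].min(0).round(1),T[k].max(0).round(1), 'x pct',np.percentile(T[k][:,0],[90,99,99.9]).round(1))
for vv in range(236,300,6): print(vv,[(uu,round(float(d[vv,uu])),T[vv,uu].round(0).astype(int).tolist()) for uu in (222,230,238,322)])
cv2.imwrite('pics/w4.png',cv2.resize(p[210:350,180:380],(800,560),interpolation=cv2.INTER_CUBIC)[:,:,::-1])
E
```

```text
finger tool min/max [-125.5  -60.   -21.1] [-25.9  60.   13.4] x pct [-74.  -36.5 -28.6]
236 [(222, 154, [-21, -28, -15]), (230, 153, [-22, -24, -15]), (238, 152, [-23, -20, -16]), (322, 193, [16, 27, -1])]
242 [(222, 154, [-22, -28, -12]), (230, 154, [-21, -24, -12]), (238, 154, [-22, -20, -12]), (322, 196, [18, 27, 3])]
248 [(222, 155, [-22, -28, -9]), (230, 155, [-22, -24, -9]), (238, 154, [-22, -20, -9]), (322, 196, [17, 27, 7])]
254 [(222, 155, [-23, -28, -6]), (230, 144, [-33, -22, -10]), (238, 144, [-33, -18, -11]), (322, 143, [-33, 20, -11])]
260 [(222, 155, [-23, -28, -3]), (230, 137, [-40, -21, -11]), (238, 137, [-39, -18, -10]), (322, 138, [-39, 19, -10])]
266 [(222, 142, [-36, -25, -6]), (230, 131, [-46, -20, -11]), (238, 131, [-46, -17, -11]), (322, 132, [-45, 18, -10])]
272 [(222, 125, [-52, -22, -11]), (230, 125, [-52, -19, -11]), (238, 129, [-48, -17, -9]), (322, 127, [-50, 18, -10])]
278 [(222, 121, [-56, -22, -10]), (230, 121, [-56, -19, -10]), (238, 130, [-48, -17, -6]), (322, 127, [-51, 18, -8])]
284 [(222, 118, [-60, -21, -10]), (230, 116, [-62, -18, -11]), (238, 129, [-50, -17, -4]), (322, 127, [-52, 18, -5])]
290 [(222, 110, [-68, -20, -12]), (230, 116, [-62, -18, -9]), (238, 129, [-50, -17, -2]), (322, 126, [-53, 17, -4])]
296 [(222, 106, [-71, -19, -12]), (230, 115, [-63, -18, -7]), (238, 131, [-50, -17, 1]), (322, 127, [-53, 17, -1])]
```

View pics/w4.png

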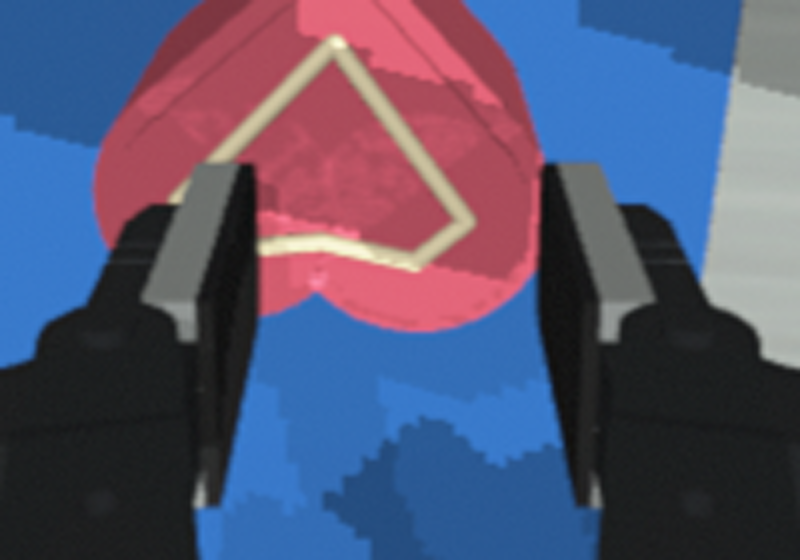

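The fingertips are above the heart's top, about 22 mm short of the reported TCP, so they only touched it from above. I'll lift, open, and measure the real fingertip offset and the heart again.

{"fn": "play_rows", "kwargs": {
  "increments": [
    [-0.6,0,0,0,0,0,0.5],
    [-0.8,0,0,0,0,0,1],
    [-0.6,0,0,0,0,0,1],
    [0,0,0,0,0,0,1],
    [0,0,0,0,0,0,1]
  ]
}}

```text
t: 3.9
ee_pos: [463.8, 326.3, 69.2]
eef_rot: [-0.026, 0.706, 0.028, 0.707]
ft_force: [0.1, 0.3, -0.4]
opening: 85.2
```

```bash
cat > wl.py <<'E'
from fit import *
SH=dict(round=circ(28),square=rect(50,50),heart=heart(),bar=rect(100,34))
def look(n,x,y,a,tag):
    s=telemetry.read_state(); c=get_calibration('wrist'); p,d=capture('wrist'); cv2.imwrite(f'pics/{tag}.png',p[:,:,::-1])
    M=R.from_quat(s['eef_rot']).as_matrix()
    v,u=np.mgrid[:420,:560]; P=xyz(c,np.c_[u.ravel(),v.ravel()],d.ravel()).reshape(420,560,3); T=(P-s['ee_pos'])@M
    k=(d>0)&(d<400)&(P[...,2]>50)&(np.abs(T[...,1])<62)&(np.abs(T[...,2])<20)
    if k.any(): print('tip tool x pct',np.percentile(T[k][:,0],[90,98,99,99.7,100]).round(1),'y',T[k].min(0)[1].round(1),T[k].max(0)[1].round(1))
    hm=((P[...,2]>36)&(P[...,2]<46)&(d>0)).astype(np.float32)
    mm=ortho(hm,c,x-75,x+75,y-75,y+75,40,3)>.5
    l,lab,st,cen=cv2.connectedComponentsWithStats(mm.astype(np.uint8)); kk=lab[195:255,195:255]; kk=np.bincount(kk[kk>0],minlength=1).argmax()
    q,i=fitpoly(lab==kk,x+75,y+75,3,SH[n],[x,y,np.array(a)]); print(n,q.round(2),'iou',round(i,3),'top z',np.median(P[...,2][hm>0]).round(1))
    print('pos',s['ee_pos'].round(1),'t',s['t'],'open',s['opening'].round(1))
E
python3 - <<'E'
from wl import *
look('heart',461,322,[0,.2],'w5')
E
```

```text
tip tool x pct [-67.5 -46.4 -42.8 -39.1 -35.5] y -62.0 62.0
heart [465.17 320.31   0.  ] iou 0.97 top z 42.2Traceback (most recent call last):
  File "<stdin>", line 2, in <module>
  File "wl.py", line 13, in look
    print('pos',s['ee_pos'].round(1),'t',s['t'],'open',s['opening'].round(1))
                                                       ^^^^^^^^^^^^^^^^^^
AttributeError: 'float' object has no attribute 'round'
```

View pics/w5.png

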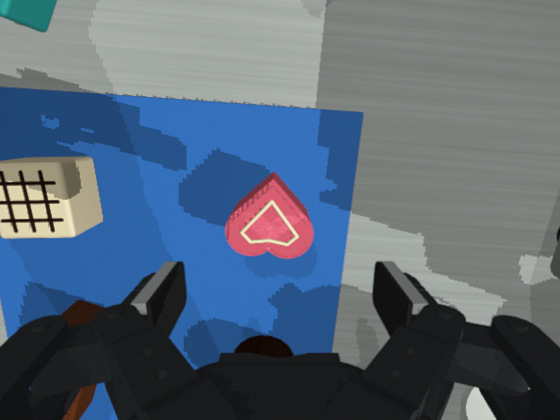

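The heart is at (465,320), yaw about 0, standing. Open tips are 36 mm behind the reported TCP, about 29 mm at a 58 mm opening, so I'll aim for TCP z of about -15.

```bash
sed -i "s/s\['opening'\].round(1)/round(s['opening'],1)/" wl.py; python3 go.py 465 320.3 -15 .02
```

```text
t 3.95 pos [463.9 326.3  69.2] yaw 0.076 open 85.6 d [ 3.37 -0.25  0.02] w [ 0.64  0.01 -0.03] f [-0.1 -0.2  0.3]
```

{"fn": "play_rows", "kwargs": {
  "increments": [
    [0.5,-0.25,0,0.6,0,0,1],
    [0.7,0,0,0,0,0,1],
    [0.7,0,0,0,0,0,1],
    [0.5,0,0,0,0,0,1],
    [0.3,0,0,0,0,0,1]
  ]
}}

```text
t: 4.37
ee_pos: [464.1, 319.3, -3.1]
eef_rot: [-0.007, 0.707, 0.008, 0.707]
ft_force: [-0.9, -0.3, 0.6]
opening: 85.5
```

```bash
python3 go.py 465 320.3 -15 .02
```

```text
t 4.37 pos [464.1 319.3  -3.1] yaw 0.021 open 85.5 d [0.48 0.04 0.04] w [ 0.01  0.01 -0.02] f [-0.9 -0.3  0.6]
```

{"fn": "play_rows", "kwargs": {
  "increments": [
    [0.3,0.04,0.04,0,0,0,1],
    [0.1,0,0,0,0,0,1],
    [0,0,0,0,0,0,0.85],
    [0,0,0,0,0,0,0.75],
    [0,0,0,0,0,0,0.65]
  ]
}}

```text
t: 4.78
ee_pos: [463.5, 319.0, -16.8]
eef_rot: [-0.008, 0.708, 0.007, 0.706]
ft_force: [1.3, 1.2, -1.0]
opening: 56.9
```

{"fn": "play_rows", "kwargs": {
  "increments": [
    [0,0,0,0,0,0,0.55],
    [0,0,0,0,0,0,0.5],
    [0,0,0,0,0,0,0.5]
  ]
}}

```text
t: 5.03
ee_pos: [464.5, 319.8, -15.1]
eef_rot: [-0.007, 0.707, 0.008, 0.707]
ft_force: [-0.1, -0.9, -1.4]
opening: 57.1
```

```bash
python3 - <<'E'
from wl import *
look('heart',465,320,[0,.2],'w6')
E
```

```text
tip tool x pct [-81.2 -72.3 -67.7 -65.4 -65.1] y -62.0 62.0
heart [ 4.6717e+02  3.2007e+02 -2.0000e-02] iou 0.856 top z 43.7
pos [464.5 319.8 -15.1] t 5.0333 open 57.1
```

View pics/w6.png

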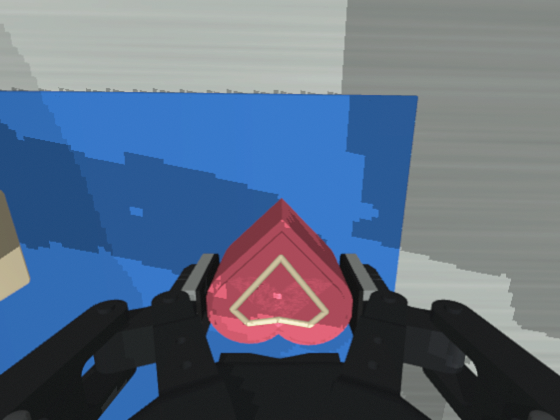

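The heart is held squarely at 57 mm, so I'm lifting and carrying it to the heart tray.

{"fn": "play_rows", "kwargs": {
  "increments": [
    [-0.3,0,0,0,0,0,0.5],
    [-0.7,0,0,0,0,0,0.5],
    [-0.8,0,0,0,0,0,0.5],
    [-0.8,-0.4,0.1,0,0,0,0.5],
    [-0.5,-0.7,0.1,0,0,0,0.5]
  ]
}}

```text
t: 5.5
ee_pos: [467.2, 294.1, 64.4]
eef_rot: [-0.01, 0.709, 0.009, 0.705]
ft_force: [-0.0, -0.1, 0.5]
opening: 56.8
```

{"fn": "play_rows", "kwargs": {
  "increments": [
    [-0.1,-1,0.1,0,0,0,0.5],
    [0,-1,0.1,0,0,0,0.5],
    [0,-1,0.1,0,0,0,0.5],
    [0,-1,0.1,0,0,0,0.5],
    [0,-1,0.1,0,0,0,0.5]
  ]
}}

```text
t: 5.92
ee_pos: [485.9, 169.7, 75.0]
eef_rot: [-0.009, 0.706, 0.013, 0.708]
ft_force: [0.6, -0.4, -0.3]
opening: 56.6
```

{"fn": "play_rows", "kwargs": {
  "increments": [
    [0,-1,0.1,0,0,0,0.5],
    [0,-1,0.1,0,0,0,0.5],
    [0,-1,0,0,0,0,0.5],
    [0,-1,0,0,0,0,0.5],
    [0,-1,0,0,0,0,0.5]
  ]
}}

```text
t: 6.33
ee_pos: [495.8, 38.9, 78.3]
eef_rot: [-0.008, 0.704, 0.014, 0.71]
ft_force: [-0.4, 0.2, 0.5]
opening: 57.3
```

```bash
python3 go.py 455.6 -315.4 60 .26
```

```text
t 6.33 pos [495.8  38.9  78.3] yaw 0.032 open 57.3 d [  0.59 -14.12  -2.06] w [-2.61  0.1  -0.09] f [-0.4  0.2  0.5]
```

{"fn": "play_rows", "kwargs": {
  "increments": [
    [0,-1,0,0,0,0,0.5],
    [0,-1,0,0,0,0,0.5],
    [0,-1,-0.1,0,0,0,0.5],
    [0,-1,-0.2,0,0,0,0.5],
    [0,-1,-0.2,0,0,0,0.5]
  ]
}}

```text
t: 6.75
ee_pos: [487.8, -92.6, 80.9]
eef_rot: [-0.007, 0.703, 0.015, 0.711]
ft_force: [0.5, 0.4, -0.9]
opening: 56.9
```

{"fn": "play_rows", "kwargs": {
  "increments": [
    [0,-1,-0.2,0,0,0,0.5],
    [0,-1,-0.2,0,0,0,0.5],
    [0,-1,-0.2,0,0,0,0.5],
    [0,-1,-0.2,0,0,0,0.5],
    [0,-1,-0.2,0,0,0,0.5]
  ]
}}

```text
t: 7.17
ee_pos: [465.7, -224.4, 83.0]
eef_rot: [-0.007, 0.701, 0.016, 0.713]
ft_force: [0.9, -0.3, -0.6]
opening: 56.4
```

{"fn": "play_rows", "kwargs": {
  "increments": [
    [0,-1,-0.2,-0.5,0,0,0.5],
    [0,-1,-0.2,-0.8,0,0,0.5],
    [0,-0.8,-0.2,-0.8,0,0,0.5],
    [0,-0.4,-0.2,-0.5,0,0,0.5],
    [0,0,0,0,0,0,0.5]
  ]
}}

```text
t: 7.58
ee_pos: [450.9, -316.3, 85.5]
eef_rot: [-0.09, 0.693, 0.095, 0.709]
ft_force: [0.6, 0.6, -0.1]
opening: 56.8
```

```bash
python3 go.py 455.6 -315.4 -12 .26
python3 - <<'E'
from fit import *
c=get_calibration('wrist'); p,d=capture('wrist'); cv2.imwrite('pics/w7.png',p[:,:,::-1])
x,y=455.6,-315.4; hsv=cv2.cvtColor(p,cv2.COLOR_RGB2HSV); gm=((hsv[...,0]>12)&(hsv[...,0]<32)&(hsv[...,1]>110)).astype(np.float32)
print(proj(c,[[x,y,5]]))
E
```

```text
t 7.58 pos [ 450.9 -316.3   85.5] yaw 0.262 open 56.8 d [ 3.9  -0.03  0.1 ] w [ 0.03  0.27 -0.06] f [ 0.6  0.6 -0.1]
[[278.09338863 214.21632633]]
```

View pics/w7.png

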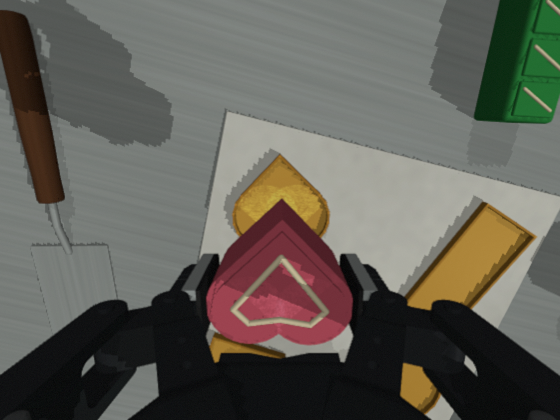

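The held heart lines up with its tray (tray tip at (280,155)). I'm descending.

{"fn": "play_rows", "kwargs": {
  "increments": [
    [0.6,0,0.05,0,0.25,0,0.5],
    [0.9,0,0.1,0,0,0,0.5],
    [0.9,0,0,0,0,0,0.5],
    [0.7,0,0,0,0,0,0.5],
    [0.3,0,0,0,0,0,0.5]
  ]
}}

```text
t: 8.05
ee_pos: [460.9, -308.4, 1.9]
eef_rot: [-0.088, 0.698, 0.092, 0.705]
ft_force: [-0.6, 0.3, -0.5]
opening: 56.7
```

```bash
python3 go.py 455.6 -315.4 -13 .26
```

```text
t 8.05 pos [ 460.9 -308.4    1.9] yaw 0.255 open 56.7 d [ 0.59 -0.22 -0.28] w [-0.06  0.11 -0.05] f [-0.6  0.3 -0.5]
```

{"fn": "play_rows", "kwargs": {
  "increments": [
    [0.1,-0.22,-0.28,0,0.1,0,0.5],
    [0.1,0,0,0,0,0,0.5],
    [0,0,0,0,0,0,0.5]
  ]
}}

```text
t: 8.3
ee_pos: [455.4, -312.8, -3.9]
eef_rot: [-0.088, 0.702, 0.093, 0.701]
ft_force: [0.9, -0.7, -0.7]
opening: 57.1
```

```bash
python3 go.py 455.6 -315.4 -13 .26
```

```text
t 8.3 pos [ 455.4 -312.8   -3.9] yaw 0.256 open 57.1 d [ 0.36 -0.11 -0.02] w [-0.05 -0.01 -0.08] f [ 0.9 -0.7 -0.7]
```

{"fn": "play_rows", "kwargs": {
  "increments": [
    [0.15,-0.1,0,0,0,0,0.5],
    [0.1,0,0,0,0,0,0.5],
    [0.05,0,0,0,0,0,0.5],
    [0,0,0,0,0,0,0.5]
  ]
}}

```text
t: 8.63
ee_pos: [458.0, -316.3, -9.1]
eef_rot: [-0.088, 0.701, 0.092, 0.702]
ft_force: [-0.8, 0.0, 0.0]
opening: 57.0
```

```bash
python3 go.py 455.6 -315.4 -13 .26
```

```text
t 8.63 pos [ 458.  -316.3   -9.1] yaw 0.254 open 57.0 d [ 0.15  0.06 -0.08] w [-0.06  0.03 -0.05] f [-0.8  0.   0. ]
```

{"fn": "play_rows", "kwargs": {
  "increments": [
    [0.08,0,-0.06,0,0,0,0.5],
    [0.05,0,0,0,0,0,0.5],
    [0.04,0,0,0,0,0,0.5]
  ]
}}

```text
t: 8.88
ee_pos: [456.9, -317.1, -12.9]
eef_rot: [-0.088, 0.7, 0.091, 0.703]
ft_force: [-0.7, -0.5, -0.4]
opening: 57.0
```

{"fn": "play_rows", "kwargs": {
  "increments": [
    [0.05,0,0,0,0,0,0.5],
    [0.04,0,0,0,0,0,0.5]
  ]
}}

```text
t: 9.05
ee_pos: [457.1, -317.1, -14.9]
eef_rot: [-0.088, 0.7, 0.091, 0.703]
ft_force: [-6.9, 5.6, 22.2]
opening: 56.9
```

Contact is at floor height (-14, where the rim would give about -8), so I'm releasing.

{"fn": "play_rows", "kwargs": {
  "increments": [
    [-0.04,0,0,0,0,0,0.62],
    [0,0,0,0,0,0,0.7],
    [0,0,0,0,0,0,0.8],
    [0,0,0,0,0,0,1],
    [0,0,0,0,0,0,1]
  ]
}}

```text
t: 9.47
ee_pos: [457.3, -317.2, -13.8]
eef_rot: [-0.088, 0.7, 0.091, 0.703]
ft_force: [-0.5, -0.4, 0.7]
opening: 85.5
```

{"fn": "play_rows", "kwargs": {
  "increments": [
    [-0.4,0,0,0,0,0,1],
    [-0.8,0,0,0,0,0,1],
    [-1,0,0,0,0,0,1],
    [-1,0,0,0,0,0,1],
    [-0.8,0,0,0,0,0,1]
  ]
}}

```text
t: 9.88
ee_pos: [453.2, -316.1, 87.2]
eef_rot: [-0.086, 0.703, 0.092, 0.7]
ft_force: [0.4, -0.4, 1.0]
opening: 85.2
```

```bash
python3 go.py 596 167 90 -.29
python3 - <<'E'
from wl import *
look('heart',456,-315,[.26],'w8')
E
```

```text
t 9.88 pos [ 453.2 -316.1   87.2] yaw 0.253 open 85.2 d [1.000e-02 1.728e+01 1.037e+01] w [ 6.22 -0.07 -0.09] f [ 0.4 -0.4  1. ]
tip tool x pct [-67.5 -46.4 -42.8 -39.2 -36.1] y -62.0 62.0
heart [ 4.5944e+02 -3.1616e+02  2.0000e-01] iou 0.941 top z 39.7
pos [ 453.2 -316.1   87.2] t 9.8833 open 85.2
```

{"fn": "play_rows", "kwargs": {
  "increments": [
    [0,0.8,0.2,1,0,0,1],
    [0,1,0.2,1,0,0,1],
    [0,1,0.2,1,0,0,1],
    [0,1,0.2,1,0,0,1],
    [0,1,0.2,1,0,0,1]
  ]
}}

```text
t: 10.35
ee_pos: [471.9, -201.5, 98.1]
eef_rot: [0.075, 0.701, -0.074, 0.706]
ft_force: [-0.6, -0.3, -0.8]
opening: 85.4
```

{"fn": "play_rows", "kwargs": {
  "increments": [
    [0,1,0.2,1,0,0,1],
    [0,1,0.2,0.2,0,0,1],
    [0,1,0,0,0,0,1],
    [0,1,0,0,0,0,1],
    [0,1,0,0,0,0,1]
  ]
}}

```text
t: 10.77
ee_pos: [519.9, -79.2, 102.1]
eef_rot: [0.117, 0.694, -0.115, 0.701]
ft_force: [0.7, 0.3, -0.4]
opening: 85.2
```

```bash
python3 go.py 596 167 70 -.29
```

```text
t 10.77 pos [519.9 -79.2 102.1] yaw -0.33 open 85.2 d [ 1.33 10.3  -0.33] w [-0.46  0.11 -0.05] f [ 0.7  0.3 -0.4]
```

{"fn": "play_rows", "kwargs": {
  "increments": [
    [0.1,1,0,-0.2,0,0,1],
    [0.1,1,0,-0.2,0,0,1],
    [0.1,1,0,0,0,0,1],
    [0.1,1,0,0,0,0,1],
    [0.1,1,0,0,0,0,1]
  ]
}}

```text
t: 11.18
ee_pos: [560.0, 45.7, 93.6]
eef_rot: [0.106, 0.694, -0.102, 0.705]
ft_force: [0.2, 0.7, 0.7]
opening: 85.7
```

{"fn": "play_rows", "kwargs": {
  "increments": [
    [0.1,1,0,0,0,0,1],
    [0.1,1,0,0,0,0,1],
    [0.1,1,0,0,0,0,1],
    [0.1,0.8,0,0,0,0,1],
    [0.1,0.5,0,0,0,0,1]
  ]
}}

```text
t: 11.6
ee_pos: [593.1, 157.0, 84.0]
eef_rot: [0.105, 0.694, -0.101, 0.706]
ft_force: [-0.5, 0.4, 0.3]
opening: 85.8
```

```bash
python3 go.py 596 167 70 -.29
python3 - <<'E'
from wl import *
look('bar',596,167,[-.29],'w9')
E
```

```text
t 11.6 pos [593.1 157.   84. ] yaw -0.293 open 85.8 d [ 0.57  0.41 -0.01] w [-0.03  0.18 -0.1 ] f [-0.5  0.4  0.3]
tip tool x pct [-67.3 -46.4 -42.8 -39.3 -36.5] y -62.0 62.0
bar [ 5.9776e+02  1.6918e+02 -2.9000e-01] iou 0.962 top z 42.0
pos [593.1 157.   84. ] t 11.6 open 85.8
```

{"fn": "play_rows", "kwargs": {
  "increments": [
    [0.4,0.48,0.03,0,0.18,-0.1,1],
    [0.8,0,0,0,0,0,1],
    [0.8,0,0,0,0,0,1],
    [0.7,0,0,0,0,0,1],
    [0.4,0,0,0,0,0,1]
  ]
}}

```text
t: 12.07
ee_pos: [600.6, 171.1, 7.8]
eef_rot: [0.103, 0.698, -0.101, 0.702]
ft_force: [0.3, 0.1, 0.4]
opening: 85.3
```

```bash
python3 go.py 597.5 168.5 -10 -.29
```

```text
t 12.07 pos [600.6 171.1   7.8] yaw -0.29 open 85.3 d [ 0.71 -0.14 -0.09] w [ 0.    0.06 -0.03] f [0.3 0.1 0.4]
```

{"fn": "play_rows", "kwargs": {
  "increments": [
    [0.4,-0.12,-0.09,0,0,0,1],
    [0.25,0,0,0,0,0,0.85],
    [0,0,0,0,0,0,0.7],
    [0,0,0,0,0,0,0.6],
    [0,0,0,0,0,0,0.5]
  ]
}}

```text
t: 12.48
ee_pos: [596.7, 165.7, -10.0]
eef_rot: [0.103, 0.698, -0.103, 0.701]
ft_force: [-0.8, 0.7, 0.8]
opening: 42.6
```

{"fn": "play_rows", "kwargs": {
  "increments": [
    [0,0,0,0,0,0,0.4],
    [0,0,0,0,0,0,0.3],
    [0,0,0,0,0,0,0.2],
    [0,0,0,0,0,0,0.2],
    [0,0,0,0,0,0,0.2]
  ]
}}

```text
t: 12.9
ee_pos: [598.5, 166.4, -7.2]
eef_rot: [0.104, 0.697, -0.102, 0.702]
ft_force: [-0.5, -0.5, -0.6]
opening: 33.4
```

```bash
python3 go.py 597.5 168.5 -10 -.29
```

```text
t 12.9 pos [598.5 166.4  -7.2] yaw -0.292 open 33.4 d [ 0.11  0.07 -0.06] w [-0.03  0.08 -0.04] f [-0.5 -0.5 -0.6]
```

{"fn": "play_rows", "kwargs": {
  "increments": [
    [-0.3,0,0,0,0,0,0.2],
    [-0.7,0,0,0,0,0,0.2],
    [-0.9,0,0,0,0,0,0.2],
    [-0.8,-0.3,0,0,0,0,0.2],
    [-0.4,-0.7,-0.1,0,0,0,0.2]
  ]
}}

```text
t: 13.32
ee_pos: [586.2, 145.7, 71.5]
eef_rot: [0.101, 0.699, -0.101, 0.701]
ft_force: [0.1, -1.0, 0.0]
opening: 33.3
```

{"fn": "play_rows", "kwargs": {
  "increments": [
    [0,-1,-0.1,0,0,0,0.2],
    [0,-1,-0.1,0,0,0,0.2],
    [0,-1,-0.1,0,0,0,0.2],
    [0,-1,-0.1,0,0,0,0.2],
    [0,-1,-0.1,0,0,0,0.2]
  ]
}}

```text
t: 13.73
ee_pos: [540.2, 29.1, 78.1]
eef_rot: [0.101, 0.696, -0.097, 0.704]
ft_force: [0.2, -0.8, -0.7]
opening: 33.5
```

{"fn": "play_rows", "kwargs": {
  "increments": [
    [0,-1,-0.1,0,0,0,0.2],
    [0,-1,-0.1,0,0,0,0.2],
    [0,-1,-0.1,0,0,0,0.2],
    [0,-1,-0.1,0,0,0,0.2],
    [0,-0.7,-0.1,0,0,0,0.2]
  ]
}}

```text
t: 14.15
ee_pos: [492.7, -87.0, 80.3]
eef_rot: [0.103, 0.695, -0.097, 0.705]
ft_force: [0.2, 0.1, 0.0]
opening: 33.4
```

```bash
python3 go.py 466.9 -151.6 15 -.28
```

```text
t 14.15 pos [492.7 -87.   80.3] yaw -0.284 open 33.4 d [ 2.58 -2.79 -0.3 ] w [-0.05  0.14 -0.11] f [0.2 0.1 0. ]
```

{"fn": "play_rows", "kwargs": {
  "increments": [
    [0,-0.9,-0.1,0,0.1,-0.1,0.2],
    [0.2,-0.9,-0.1,0,0,0,0.2],
    [0.6,-0.6,-0.1,0,0,0,0.2],
    [0.8,-0.2,0,0,0,0,0.2],
    [0.5,0,0,0,0,0,0.2]
  ]
}}

```text
t: 14.57
ee_pos: [467.2, -155.7, 32.3]
eef_rot: [0.103, 0.695, -0.102, 0.704]
ft_force: [-0.7, -0.0, -0.9]
opening: 33.4
```

```bash
python3 go.py 466.9 -151.6 -5 -.28
```

```text
t 14.57 pos [ 467.2 -155.7   32.3] yaw -0.291 open 33.4 d [ 1.49  0.15 -0.08] w [-0.13  0.15 -0.04] f [-0.7 -0.  -0.9]
```

{"fn": "play_rows", "kwargs": {
  "increments": [
    [0.3,0.12,-0.05,-0.1,0.12,0,0.2],
    [0.5,0,0,0,0,0,0.2],
    [0.2,0,0,0,0,0,0.2],
    [0,0,0,0,0,0,0.2]
  ]
}}

```text
t: 14.9
ee_pos: [466.0, -152.1, 6.0]
eef_rot: [0.101, 0.7, -0.098, 0.7]
ft_force: [0.8, -0.1, -0.6]
opening: 33.4
```

```bash
python3 go.py 466.9 -151.6 -5 -.28
```

```text
t 14.9 pos [ 466.  -152.1    6. ] yaw -0.283 open 33.4 d [0.44 0.03 0.03] w [-0.03 -0.01 -0.05] f [ 0.8 -0.1 -0.6]
```

{"fn": "play_rows", "kwargs": {
  "increments": [
    [0.15,0.03,0.03,0,0,0,0.2],
    [0.12,0,0,0,0,0,0.2],
    [0.08,0,0,0,0,0,0.2]
  ]
}}

```text
t: 15.15
ee_pos: [468.6, -150.7, -1.6]
eef_rot: [0.101, 0.7, -0.097, 0.701]
ft_force: [-0.7, 0.9, -1.2]
opening: 33.4
```

{"fn": "play_rows", "kwargs": {
  "increments": [
    [0.06,0,0,0,0,0,0.2],
    [0.03,0,0,0,0,0,0.2]
  ]
}}

```text
t: 15.32
ee_pos: [469.2, -150.4, -3.6]
eef_rot: [0.1, 0.699, -0.097, 0.701]
ft_force: [-0.7, 0.6, -1.1]
opening: 33.4
```

{"fn": "play_rows", "kwargs": {
  "increments": [
    [0.05,0,-0.06,0,0,0,0.2],
    [0.04,0,0,0,0,0,0.2]
  ]
}}

```text
t: 15.48
ee_pos: [468.0, -150.0, -5.7]
eef_rot: [0.1, 0.699, -0.097, 0.701]
ft_force: [0.9, 0.1, -0.6]
opening: 33.2
```

{"fn": "play_rows", "kwargs": {
  "increments": [
    [0.04,0,0,0,0,0,0.2],
    [0.02,0,0,0,0,0,0.2]
  ]
}}

```text
t: 15.65
ee_pos: [467.9, -149.9, -7.0]
eef_rot: [0.101, 0.699, -0.097, 0.701]
ft_force: [-5.3, 1.7, 11.3]
opening: 33.5
```

{"fn": "play_rows", "kwargs": {
  "increments": [
    [-0.03,0,0,0,0,0,0.35],
    [0,0,0,0,0,0,0.45],
    [0,0,0,0,0,0,0.6],
    [0,0,0,0,0,0,0.8],
    [0,0,0,0,0,0,1]
  ]
}}

```text
t: 16.07
ee_pos: [468.4, -150.1, -5.9]
eef_rot: [0.101, 0.699, -0.097, 0.702]
ft_force: [-0.3, -0.1, 0.2]
opening: 73.1
```

{"fn": "play_rows", "kwargs": {
  "increments": [
    [-0.4,0,0,0,0,0,1],
    [-0.8,0,0,0,0,0,1],
    [-1,0,0,0,0,0,1],
    [-1,0,0,0,0,0,1],
    [-0.6,0,0,0,0,0,1]
  ]
}}

```text
t: 16.48
ee_pos: [464.6, -150.9, 91.5]
eef_rot: [0.1, 0.702, -0.098, 0.699]
ft_force: [1.4, 0.4, 0.6]
opening: 85.4
```

```bash
python3 go.py 453.5 164 70 .1
python3 - <<'E'
from wl import *
look('bar',467,-150,[-.28],'w10')
E
```

```text
t 16.48 pos [ 464.6 -150.9   91.5] yaw -0.282 open 85.4 d [ 0.91 11.97 -3.92] w [-4.37 -0.05 -0.04] f [1.4 0.4 0.6]
tip tool x pct [-67.4 -46.6 -42.8 -39.2 -36. ] y -62.0 62.0
bar [ 4.6833e+02 -1.4932e+02 -2.7000e-01] iou 0.965 top z 42.8
pos [ 464.6 -150.9   91.5] t 16.4833 open 85.4
```

{"fn": "play_rows", "kwargs": {
  "increments": [
    [0,0.8,0,-0.9,0,0,1],
    [0,1,0,-0.9,0,0,1],
    [0,1,0,-0.9,0,0,1],
    [0,1,0,-0.9,0,0,1],
    [0,1,0,-0.8,0,0,1]
  ]
}}

```text
t: 16.95
ee_pos: [482.1, -32.0, 99.1]
eef_rot: [-0.039, 0.703, 0.04, 0.709]
ft_force: [0.0, -0.5, -0.5]
opening: 85.5
```

{"fn": "play_rows", "kwargs": {
  "increments": [
    [0,1,0,0,0,0,1],
    [0,1,0,0,0,0,1],
    [0,1,0,0,0,0,1],
    [0,1,0,0,0,0,1],
    [0,1,0,0,0,0,1]
  ]
}}

```text
t: 17.37
ee_pos: [464.0, 104.1, 99.6]
eef_rot: [-0.046, 0.703, 0.047, 0.708]
ft_force: [0.0, 0.6, -0.1]
opening: 85.5
```

```bash
python3 go.py 453.5 164 70 .1
```

```text
t 17.37 pos [464.  104.1  99.6] yaw 0.132 open 85.5 d [ 1.19  2.43 -0.11] w [ 0.37  0.08 -0.01] f [ 0.   0.6 -0.1]
```

{"fn": "play_rows", "kwargs": {
  "increments": [
    [0.2,0.7,0,0.35,0,0,1],
    [0.2,0.7,0,0,0.1,0,1],
    [0.3,0.6,0,0,0,0,1],
    [0.2,0.2,0,0,0,0,1],
    [0,0,0,0,0,0,1]
  ]
}}

```text
t: 17.78
ee_pos: [452.7, 173.1, 76.6]
eef_rot: [-0.043, 0.707, 0.044, 0.705]
ft_force: [-0.2, 0.1, 0.0]
opening: 85.0
```

```bash
python3 - <<'E'
from wl import *
look('square',453.5,164,[0.1],'w11')
E
python3 go.py 453.5 164 -14 .1
```

```text
tip tool x pct [-67.4 -46.4 -42.8 -39.1 -36.4] y -62.0 62.0
square [4.5488e+02 1.6703e+02 9.0000e-02] iou 0.977 top z 41.7
pos [452.7 173.1  76.6] t 17.7833 open 85.0
t 17.83 pos [452.9 172.6  76.9] yaw 0.122 open 85.4 d [ 3.64 -0.35 -0.01] w [ 0.25 -0.03 -0.02] f [-0.1  0.6 -0.1]
```

{"fn": "play_rows", "kwargs": {
  "increments": [
    [0.4,-0.24,0.04,0.35,0,0,1],
    [0.8,0,0,0,0,0,1],
    [0.8,0,0,0,0,0,1],
    [0.7,0,0,0,0,0,1],
    [0.4,0,0,0,0,0,1]
  ]
}}

```text
t: 18.25
ee_pos: [458.5, 161.1, -1.3]
eef_rot: [-0.027, 0.705, 0.029, 0.708]
ft_force: [-0.4, 0.2, 0.2]
opening: 85.6
```

```bash
python3 go.py 454.5 166.5 -14 .09
```

```text
t 18.25 pos [458.5 161.1  -1.3] yaw 0.079 open 85.6 d [ 0.51  0.22 -0.14] w [-0.13  0.05 -0.03] f [-0.4  0.2  0.2]
```

{"fn": "play_rows", "kwargs": {
  "increments": [
    [0.3,0.2,-0.14,-0.12,0,0,1],
    [0.15,0,0,0,0,0,0.9],
    [0,0,0,0,0,0,0.8],
    [0,0,0,0,0,0,0.7],
    [0,0,0,0,0,0,0.6]
  ]
}}

```text
t: 18.67
ee_pos: [453.9, 160.6, -15.3]
eef_rot: [-0.029, 0.706, 0.029, 0.707]
ft_force: [-0.2, 0.2, -0.7]
opening: 51.6
```

{"fn": "play_rows", "kwargs": {
  "increments": [
    [0,0,0,0,0,0,0.5],
    [0,0,0,0,0,0,0.4],
    [0,0,0,0,0,0,0.4],
    [0,0,0,0,0,0,0.4]
  ]
}}

```text
t: 19.0
ee_pos: [455.4, 161.0, -13.4]
eef_rot: [-0.028, 0.705, 0.029, 0.708]
ft_force: [0.5, 0.2, -0.6]
opening: 49.7
```

```bash
python3 go.py 617.7 -313.4 70 -.11
```

```text
t 19.0 pos [455.4 161.  -13.4] yaw 0.081 open 49.7 d [ -3.33 -19.43   4.96] w [ 2.19  0.06 -0.02] f [ 0.5  0.2 -0.6]
```

{"fn": "play_rows", "kwargs": {
  "increments": [
    [-0.3,0,0,0,0,0,0.4],
    [-0.7,0,0,0,0,0,0.4],
    [-0.9,0,0,0,0,0,0.4],
    [-0.9,-0.3,0.1,0,0,0,0.4],
    [-0.5,-0.7,0.2,0,0,0,0.4]
  ]
}}

```text
t: 19.42
ee_pos: [461.0, 138.0, 71.1]
eef_rot: [-0.031, 0.707, 0.03, 0.706]
ft_force: [0.6, 0.3, -0.6]
opening: 49.6
```

{"fn": "play_rows", "kwargs": {
  "increments": [
    [0,-1,0.27,0,0,0,0.4],
    [0,-1,0.27,0,0,0,0.4],
    [0,-1,0.27,0,0,0,0.4],
    [0,-1,0.27,0,0,0,0.4],
    [0,-1,0.27,0,0,0,0.4]
  ]
}}

```text
t: 19.83
ee_pos: [509.6, 15.8, 79.3]
eef_rot: [-0.032, 0.703, 0.034, 0.709]
ft_force: [0.2, 1.6, -1.1]
opening: 49.5
```

{"fn": "play_rows", "kwargs": {
  "increments": [
    [0,-1,0.27,0,0,0,0.4],
    [0,-1,0.27,0,0,0,0.4],
    [0,-1,0.27,0,0,0,0.4],
    [0,-1,0.27,0,0,0,0.4],
    [0,-1,0.27,0,0,0,0.4]
  ]
}}

```text
t: 20.25
ee_pos: [556.6, -111.4, 82.9]
eef_rot: [-0.031, 0.702, 0.035, 0.71]
ft_force: [1.2, 0.3, -1.5]
opening: 49.4
```

```bash
python3 go.py 617.7 -313.4 70 -.11
```

```text
t 20.25 pos [ 556.6 -111.4   82.9] yaw 0.094 open 49.4 d [ 0.5  -8.28  1.67] w [ 2.34  0.13 -0.07] f [ 1.2  0.3 -1.5]
```

{"fn": "play_rows", "kwargs": {
  "increments": [
    [0,-1,0.25,0.5,0,0,0.4],
    [0,-1,0.25,0.6,0,0,0.4],
    [0,-1,0.3,0.6,0,0,0.4],
    [0,-1,0.3,0.6,0,0,0.4],
    [0,-1,0.4,0,0,0,0.4]
  ]
}}

```text
t: 20.67
ee_pos: [595.2, -241.9, 85.6]
eef_rot: [0.043, 0.702, -0.037, 0.71]
ft_force: [0.1, 0.7, -0.9]
opening: 49.4
```

{"fn": "play_rows", "kwargs": {
  "increments": [
    [0,-1,0.4,0,0,0,0.4],
    [0,-0.8,0.3,0,0.1,0,0.4],
    [0.2,-0.5,0.2,0,0,0,0.4],
    [0.2,0,0,0,0,0,0.4],
    [0,0,0,0,0,0,0.4]
  ]
}}

```text
t: 21.08
ee_pos: [610.6, -311.5, 77.4]
eef_rot: [0.044, 0.705, -0.041, 0.707]
ft_force: [-0.2, 1.6, -1.2]
opening: 49.2
```

```bash
python3 go.py 617.7 -313.4 10 -.11
python3 - <<'E'
from fit import *
c=get_calibration('wrist'); p,d=capture('wrist'); cv2.imwrite('pics/w12.png',p[:,:,::-1])
E
```

```text
t 21.08 pos [ 610.6 -311.5   77.4] yaw -0.12 open 49.2 d [ 2.7  -0.05  0.28] w [-0.12  0.03 -0.06] f [-0.2  1.6 -1.2]
```

View pics/w12.png

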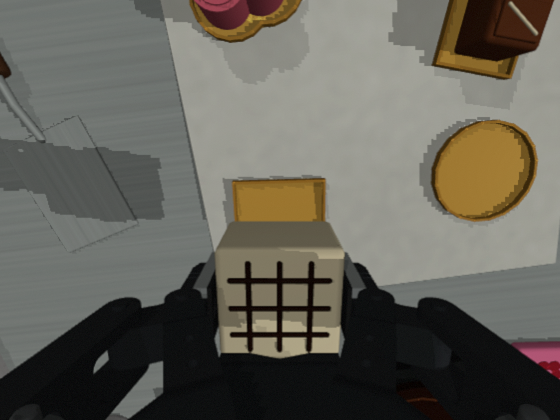

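The square is held squarely with its tray centred behind it (280,200), and the heart and bar show in their trays at the top. I'm descending.

{"fn": "play_rows", "kwargs": {
  "increments": [
    [0.5,-0.05,0.28,-0.1,0,0,0.4],
    [0.7,0,0,0,0,0,0.4],
    [0.7,0,0,0,0,0,0.4],
    [0.5,0,0,0,0,0,0.4],
    [0.1,0,0,0,0,0,0.4]
  ]
}}

```text
t: 21.55
ee_pos: [620.4, -306.6, 17.1]
eef_rot: [0.04, 0.703, -0.034, 0.709]
ft_force: [-0.6, 0.1, -1.1]
opening: 49.6
```

```bash
python3 go.py 617.7 -313.4 -11 -.11
```

```text
t 21.55 pos [ 620.4 -306.6   17.1] yaw -0.105 open 49.6 d [ 1.12 -0.29 -0.09] w [ 0.06  0.09 -0.09] f [-0.6  0.1 -1.1]
```

{"fn": "play_rows", "kwargs": {
  "increments": [
    [0.2,-0.27,-0.07,0,0.08,-0.08,0.4],
    [0.35,0,0,0,0,0,0.4],
    [0.1,0,0,0,0,0,0.4],
    [0,0,0,0,0,0,0.4]
  ]
}}

```text
t: 21.88
ee_pos: [618.6, -311.4, 0.8]
eef_rot: [0.037, 0.706, -0.036, 0.706]
ft_force: [0.0, 0.4, -0.5]
opening: 49.3
```

```bash
python3 go.py 617.7 -313.4 -11 -.11
```

```text
t 21.88 pos [ 618.6 -311.4    0.8] yaw -0.102 open 49.3 d [ 0.47 -0.08 -0.03] w [ 0.09  0.01 -0.01] f [ 0.   0.4 -0.5]
```

{"fn": "play_rows", "kwargs": {
  "increments": [
    [0.15,-0.08,-0.03,0,0,0,0.4],
    [0.14,0,0,0,0,0,0.4],
    [0.08,0,0,0,0,0,0.4]
  ]
}}

```text
t: 22.13
ee_pos: [618.5, -314.1, -7.6]
eef_rot: [0.036, 0.705, -0.036, 0.707]
ft_force: [-0.1, 0.5, -1.2]
opening: 49.7
```

{"fn": "play_rows", "kwargs": {
  "increments": [
    [0.05,0,0,0,0,0,0.4],
    [0.04,0,0,0,0,0,0.4]
  ]
}}

```text
t: 22.3
ee_pos: [618.4, -314.4, -10.0]
eef_rot: [0.037, 0.705, -0.036, 0.707]
ft_force: [0.2, -0.2, -0.5]
opening: 49.5
```

{"fn": "play_rows", "kwargs": {
  "increments": [
    [0.04,0,0,0,0,0,0.4],
    [0.03,0,0,0,0,0,0.4]
  ]
}}

```text
t: 22.47
ee_pos: [618.5, -314.5, -11.8]
eef_rot: [0.037, 0.705, -0.036, 0.707]
ft_force: [-0.7, 0.1, -1.3]
opening: 49.6
```

{"fn": "play_rows", "kwargs": {
  "increments": [
    [0.03,0,0,0,0,0,0.4],
    [0.02,0,0,0,0,0,0.4]
  ]
}}

```text
t: 22.63
ee_pos: [618.6, -314.6, -12.9]
eef_rot: [0.037, 0.705, -0.036, 0.707]
ft_force: [-1.2, 2.0, 5.3]
opening: 49.5
```

Light contact at floor height, so I'm releasing and heading for the round one.

{"fn": "play_rows", "kwargs": {
  "increments": [
    [-0.02,0,0,0,0,0,0.55],
    [0,0,0,0,0,0,0.65],
    [0,0,0,0,0,0,0.8],
    [0,0,0,0,0,0,1],
    [0,0,0,0,0,0,1]
  ]
}}

```text
t: 23.05
ee_pos: [619.1, -314.7, -11.8]
eef_rot: [0.036, 0.704, -0.036, 0.708]
ft_force: [0.4, 0.6, 0.4]
opening: 85.1
```

{"fn": "play_rows", "kwargs": {
  "increments": [
    [-0.4,0,0,0,0,0,1],
    [-0.8,0,0,0,0,0,1],
    [-1,0,0,0,0,0,1],
    [-1,0,0,0,0,0,1],
    [-0.8,0,0,0,0,0,1]
  ]
}}

```text
t: 23.47
ee_pos: [615.4, -313.1, 88.5]
eef_rot: [0.037, 0.708, -0.036, 0.705]
ft_force: [1.2, -0.5, 0.3]
opening: 85.6
```

```bash
python3 go.py 595.5 319 80 -.11
python3 - <<'E'
from wl import *
look('square',618,-314,[-.11],'w13')
E
```

```text
t 23.47 pos [ 615.4 -313.1   88.5] yaw -0.103 open 85.6 d [ 0.41 25.07 -3.4 ] w [ 0.08 -0.05 -0.02] f [ 1.2 -0.5  0.3]
tip tool x pct [-67.4 -46.4 -42.7 -39.2 -36.3] y -62.0 62.0
square [ 6.2067e+02 -3.1409e+02 -1.1000e-01] iou 0.941 top z 43.9
pos [ 615.4 -313.1   88.5] t 23.4667 open 85.6
```

{"fn": "play_rows", "kwargs": {
  "increments": [
    [0,1,-0.14,0,0,0,1],
    [0,1,-0.14,0,0,0,1],
    [0,1,-0.14,0,0,0,1],
    [0,1,-0.14,0,0,0,1],
    [0,1,-0.14,0,0,0,1]
  ]
}}

```text
t: 23.93
ee_pos: [613.2, -194.7, 100.8]
eef_rot: [0.039, 0.702, -0.043, 0.71]
ft_force: [-0.3, 0.5, -0.6]
opening: 85.6
```

{"fn": "play_rows", "kwargs": {
  "increments": [
    [0,1,-0.14,0,0,0,1],
    [0,1,-0.14,0,0,0,1],
    [0,1,-0.14,0,0,0,1],
    [0,1,-0.14,0,0,0,1],
    [0,1,-0.14,0,0,0,1]
  ]
}}

```text
t: 24.35
ee_pos: [610.3, -63.3, 104.0]
eef_rot: [0.039, 0.7, -0.044, 0.711]
ft_force: [1.6, -0.5, -0.4]
opening: 85.6
```

{"fn": "play_rows", "kwargs": {
  "increments": [
    [0,1,-0.14,0,0,0,1],
    [0,1,-0.14,0,0,0,1],
    [0,1,-0.14,0,0,0,1],
    [0,1,-0.14,0,0,0,1],
    [0,1,-0.14,0,0,0,1]
  ]
}}

```text
t: 24.77
ee_pos: [607.6, 68.7, 107.2]
eef_rot: [0.041, 0.699, -0.044, 0.713]
ft_force: [1.0, -0.7, -0.3]
opening: 85.5
```

{"fn": "play_rows", "kwargs": {
  "increments": [
    [0,1,-0.14,0,0,0,1],
    [0,1,-0.14,0,0,0,1],
    [0,1,-0.14,0,0,0,1],
    [0,1,-0.14,0,0,0,1],
    [0,0.8,-0.1,0,0,0,1]
  ]
}}

```text
t: 25.18
ee_pos: [605.3, 197.0, 110.6]
eef_rot: [0.041, 0.698, -0.043, 0.714]
ft_force: [0.0, 0.6, 0.6]
opening: 85.5
```

```bash
python3 go.py 595.5 319 80 -.11
```

```text
t 25.18 pos [605.3 197.  110.6] yaw -0.119 open 85.5 d [ 1.2  4.8 -1. ] w [-0.11  0.27  0.01] f [0.  0.6 0.6]
```

{"fn": "play_rows", "kwargs": {
  "increments": [
    [0.1,1,-0.2,0,0.15,0,1],
    [0.2,1,-0.2,0,0.15,0,1],
    [0.3,1,-0.2,0,0,0,1],
    [0.3,0.8,-0.1,0,0,0,1],
    [0.3,0.4,-0.1,0,0,0,1]
  ]
}}

```text
t: 25.6
ee_pos: [598.9, 312.3, 85.4]
eef_rot: [0.043, 0.705, -0.04, 0.707]
ft_force: [-0.3, -0.1, 0.4]
opening: 85.3
```

```bash
python3 - <<'E'
from wl import *
look('round',595.5,319,[0.],'w14')
E
python3 go.py 595.5 319 -15 -.11
```

```text
tip tool x pct [-67.5 -46.4 -42.7 -39.3 -35.8] y -62.0 62.0
round [ 5.9676e+02  3.2288e+02 -3.0000e-02] iou 0.967 top z 42.2
pos [598.9 312.3  85.4] t 25.6 open 85.3
t 25.65 pos [597.2 313.8  83.4] yaw -0.115 open 85.5 d [ 3.94  0.18 -0.09] w [-0.06 -0.01 -0.05] f [-2.   2.4 -1.1]
```

{"fn": "play_rows", "kwargs": {
  "increments": [
    [0.4,0.3,-0.05,0,0,0,1],
    [0.8,0,0,0,0,0,1],
    [0.9,0,0,0,0,0,1],
    [0.8,0,0,0,0,0,1],
    [0.4,0,0,0,0,0,1]
  ]
}}

```text
t: 26.07
ee_pos: [600.0, 319.1, 0.6]
eef_rot: [0.044, 0.704, -0.04, 0.708]
ft_force: [-0.7, -0.3, 0.0]
opening: 85.4
```

```bash
python3 go.py 596.5 321.5 -15 -.11
```

```text
t 26.07 pos [600.  319.1   0.6] yaw -0.118 open 85.4 d [ 0.62  0.07 -0.15] w [-0.1   0.06 -0.07] f [-0.7 -0.3  0. ]
```

{"fn": "play_rows", "kwargs": {
  "increments": [
    [0.35,0.07,-0.14,0,0.05,-0.05,1],
    [0.2,0,0,0,0,0,1],
    [0,0,0,0,0,0,0.85],
    [0,0,0,0,0,0,0.75],
    [0,0,0,0,0,0,0.65]
  ]
}}

```text
t: 26.48
ee_pos: [597.0, 317.7, -15.0]
eef_rot: [0.043, 0.706, -0.044, 0.706]
ft_force: [0.6, -0.3, -0.6]
opening: 55.9
```

{"fn": "play_rows", "kwargs": {
  "increments": [
    [0,0,0,0,0,0,0.55],
    [0,0,0,0,0,0,0.5],
    [0,0,0,0,0,0,0.5],
    [0,0,0,0,0,0,0.5]
  ]
}}

```text
t: 26.82
ee_pos: [598.6, 318.3, -12.2]
eef_rot: [0.044, 0.705, -0.043, 0.707]
ft_force: [-0.0, 0.0, -1.2]
opening: 54.7
```

```bash
python3 go.py 596 -156 70 -.11
```

```text
t 26.82 pos [598.6 318.3 -12.2] yaw -0.123 open 54.7 d [ -3.3  -18.84   2.23] w [-0.15  0.03 -0.01] f [-0.   0.  -1.2]
```

{"fn": "play_rows", "kwargs": {
  "increments": [
    [-0.3,0,0,0,0,0,0.5],
    [-0.7,0,0,0,0,0,0.5],
    [-0.9,0,0,0,0,0,0.5],
    [-1,-0.3,0,0,0,0,0.5],
    [-0.5,-0.7,0.1,0,0,0,0.5]
  ]
}}

```text
t: 27.23
ee_pos: [594.2, 295.9, 73.7]
eef_rot: [0.041, 0.707, -0.042, 0.705]
ft_force: [0.6, -0.3, -0.1]
opening: 54.9
```

{"fn": "play_rows", "kwargs": {
  "increments": [
    [0,-1,0.12,0,0,0,0.5],
    [0,-1,0.12,0,0,0,0.5],
    [0,-1,0.12,0,0,0,0.5],
    [0,-1,0.12,0,0,0,0.5],
    [0,-1,0.12,0,0,0,0.5]
  ]
}}

```text
t: 27.65
ee_pos: [596.9, 171.0, 82.4]
eef_rot: [0.041, 0.704, -0.037, 0.708]
ft_force: [0.2, 0.9, -1.0]
opening: 54.8
```

{"fn": "play_rows", "kwargs": {
  "increments": [
    [0,-1,0.12,0,0,0,0.5],
    [0,-1,0.12,0,0,0,0.5],
    [0,-1,0.12,0,0,0,0.5],
    [0,-1,0.12,0,0,0,0.5],
    [0,-1,0.12,0,0,0,0.5]
  ]
}}

```text
t: 28.07
ee_pos: [598.2, 39.1, 85.8]
eef_rot: [0.042, 0.703, -0.036, 0.709]
ft_force: [0.3, 0.1, -0.1]
opening: 54.9
```

```bash
python3 go.py 596 -156 70 -.11
```

```text
t 28.07 pos [598.2  39.1  85.8] yaw -0.11 open 54.9 d [ 0.57 -7.77  0.77] w [-0.   0.1 -0.1] f [ 0.3  0.1 -0.1]
```

{"fn": "play_rows", "kwargs": {
  "increments": [
    [0,-1,0.1,0,0,0,0.5],
    [0,-1,0.1,0,0,0,0.5],
    [0,-1,0.1,0,0,0,0.5],
    [0,-1,0.1,0,0,0,0.5],
    [0,-1,0.1,0,0,0,0.5]
  ]
}}

```text
t: 28.48
ee_pos: [596.8, -93.0, 88.8]
eef_rot: [0.043, 0.701, -0.035, 0.711]
ft_force: [0.5, 0.9, -0.6]
opening: 54.8
```

{"fn": "play_rows", "kwargs": {
  "increments": [
    [0,-1,0.1,0,0.1,-0.1,0.5],
    [0.2,-0.8,0.1,0,0,0,0.5],
    [0.4,-0.5,0,0,0,0,0.5],
    [0.5,0,0,0,0,0,0.5],
    [0.3,0,0,0,0,0,0.5]
  ]
}}

```text
t: 28.9
ee_pos: [596.0, -162.1, 58.0]
eef_rot: [0.042, 0.702, -0.043, 0.71]
ft_force: [-0.0, 0.4, -1.1]
opening: 55.0
```

```bash
python3 go.py 596 -156 -10 -.11
```

```text
t 28.9 pos [ 596.  -162.1   58. ] yaw -0.12 open 55.0 d [ 2.72  0.24 -0.06] w [-0.12  0.12 -0.  ] f [-0.   0.4 -1.1]
```

{"fn": "play_rows", "kwargs": {
  "increments": [
    [0.4,0.2,0,0,0.12,0,0.5],
    [0.7,0,0,0,0,0,0.5],
    [0.6,0,0,0,0,0,0.5],
    [0.3,0,0,0,0,0,0.5],
    [0,0,0,0,0,0,0.5]
  ]
}}

```text
t: 29.32
ee_pos: [597.0, -148.0, 2.5]
eef_rot: [0.042, 0.708, -0.039, 0.704]
ft_force: [0.2, -0.1, -0.8]
opening: 54.7
```

```bash
python3 go.py 597 -156 -10 -.11
```

```text
t 29.32 pos [ 597.  -148.     2.5] yaw -0.114 open 54.7 d [ 0.5  -0.32  0.04] w [-0.04 -0.06 -0.05] f [ 0.2 -0.1 -0.8]
```

{"fn": "play_rows", "kwargs": {
  "increments": [
    [0,-0.3,0.03,0,0,0,0.5],
    [0.05,0,0,0,0,0,0.5],
    [0,0,0,0,0,0,0.5]
  ]
}}

```text
t: 29.57
ee_pos: [597.6, -153.1, 1.4]
eef_rot: [0.041, 0.708, -0.037, 0.704]
ft_force: [0.3, 0.2, -0.1]
opening: 54.7
```

```bash
python3 go.py 597 -156 -10 -.11
```

```text
t 29.57 pos [ 597.6 -153.1    1.4] yaw -0.11 open 54.7 d [ 0.46 -0.12 -0.01] w [ 0.   -0.07 -0.06] f [ 0.3  0.2 -0.1]
```

{"fn": "play_rows", "kwargs": {
  "increments": [
    [0.15,-0.12,0,0,-0.05,-0.05,0.5],
    [0.12,0,0,0,0,0,0.5],
    [0.08,0,0,0,0,0,0.5]
  ]
}}

```text
t: 29.82
ee_pos: [598.8, -157.1, -5.8]
eef_rot: [0.039, 0.705, -0.039, 0.707]
ft_force: [0.1, -0.8, -0.9]
opening: 54.8
```

{"fn": "play_rows", "kwargs": {
  "increments": [
    [0.05,0,0,0,0,0,0.5],
    [0.04,0,0,0,0,0,0.5]
  ]
}}

```text
t: 29.98
ee_pos: [598.8, -157.2, -8.2]
eef_rot: [0.039, 0.705, -0.039, 0.707]
ft_force: [0.2, -0.3, -1.5]
opening: 54.7
```

{"fn": "play_rows", "kwargs": {
  "increments": [
    [0.04,0,0,0,0,0,0.5],
    [0.03,0,0,0,0,0,0.5]
  ]
}}

```text
t: 30.15
ee_pos: [598.8, -157.2, -10.1]
eef_rot: [0.039, 0.705, -0.039, 0.707]
ft_force: [-0.5, -0.3, -0.8]
opening: 54.9
```

{"fn": "play_rows", "kwargs": {
  "increments": [
    [0.03,0,0,0,0,0,0.5],
    [0.02,0,0,0,0,0,0.5]
  ]
}}

```text
t: 30.32
ee_pos: [598.8, -157.2, -11.5]
eef_rot: [0.039, 0.705, -0.039, 0.707]
ft_force: [-0.2, 0.2, -0.6]
opening: 55.2
```

{"fn": "play_rows", "kwargs": {
  "increments": [
    [0.03,0,0,0,0,0,0.5],
    [0.02,0,0,0,0,0,0.5]
  ]
}}

```text
t: 30.48
ee_pos: [598.9, -157.2, -12.7]
eef_rot: [0.039, 0.705, -0.039, 0.707]
ft_force: [-2.4, 0.1, 5.9]
opening: 54.8
```

Touched down on the floor, so I'm releasing and retreating.

{"fn": "play_rows", "kwargs": {
  "increments": [
    [-0.02,0,0,0,0,0,0.6],
    [0,0,0,0,0,0,0.7],
    [0,0,0,0,0,0,0.8],
    [0,0,0,0,0,0,1],
    [0,0,0,0,0,0,1]
  ]
}}

```text
t: 30.9
ee_pos: [599.4, -157.3, -11.8]
eef_rot: [0.039, 0.705, -0.039, 0.707]
ft_force: [-0.2, 0.1, -0.0]
opening: 85.2
```

{"fn": "play_rows", "kwargs": {
  "increments": [
    [-0.4,0,0,0,0,0,1],
    [-0.8,0,0,0,0,0,1],
    [-1,0,0,0,0,0,1],
    [-1,0,0,0,0,0,1],
    [-1,0,0,0,0,0,1]
  ]
}}

```text
t: 31.32
ee_pos: [594.8, -156.7, 93.4]
eef_rot: [0.039, 0.708, -0.039, 0.704]
ft_force: [1.4, -0.6, -0.6]
opening: 85.6
```

{"fn": "play_rows", "kwargs": {
  "increments": [
    [-0.5,1,0,0,0,0,1],
    [-0.5,1,0,0,0,0,1],
    [-0.3,1,0,0,0,0,1],
    [0,1,0,0,0,0,1],
    [0,1,0,0,0,0,1]
  ]
}}

```text
t: 31.73
ee_pos: [612.3, -38.8, 140.1]
eef_rot: [0.044, 0.703, -0.046, 0.708]
ft_force: [-0.2, -0.0, -0.1]
opening: 85.6
```

{"fn": "play_rows", "kwargs": {
  "increments": [
    [0,1,0,0,0,0,1],
    [0,1,0,0,0,0,1],
    [0,1,0,0,0,0,1],
    [0,1,0,0,0,0,1],
    [0,1,0,0,0,0,1]
  ]
}}

```text
t: 32.15
ee_pos: [629.2, 90.4, 146.2]
eef_rot: [0.045, 0.701, -0.046, 0.71]
ft_force: [0.4, 0.1, 0.6]
opening: 85.4
```

{"fn": "play_rows", "kwargs": {
  "increments": [
    [0,1,0,0,0,0,1],
    [0,1,0,0,0,0,1],
    [0,1,0,0,0,0,1],
    [0,0.5,0,0,0,0,1],
    [0,0,0,0,0,0,1]
  ]
}}

```text
t: 32.57
ee_pos: [640.2, 188.2, 150.4]
eef_rot: [0.044, 0.7, -0.042, 0.712]
ft_force: [-0.5, 0.3, 0.1]
opening: 85.8
```

```bash
python3 - <<'E'
from fit import *
p,d=capture('top'); c=get_calibration('top'); print(telemetry.read_state()['ee_pos'].round())
v,u=np.mgrid[:420,:560]; P=xyz(c,np.c_[u.ravel(),v.ravel()],d.ravel()); Z=P[:,2].reshape(d.shape)
hm=((Z>35)&(Z<60)).astype(np.float32)
for n,poly,x,y,a,t in [('round',circ(28),597,-156,[0],(595.9,-156)),('square',rect(50,50),619,-314,[-.1],(617.7,-313.4)),('heart',heart(),458,-316,[.2],(455.6,-315.4)),('bar',rect(100,34),468,-150,[-.3],(466.9,-151.6))]:
    mm=ortho(hm,c,x-70,x+70,y-70,y+70,40,3)>.5
    l,lab,st,cen=cv2.connectedComponentsWithStats(mm.astype(np.uint8)); k=lab[180:240,180:240]; k=np.bincount(k[k>0],minlength=1).argmax()
    q,i=fitpoly(lab==k,x+70,y+70,3,poly,[x,y,np.array(a)]); 
    s=np.hypot(P[:,0]-q[0],P[:,1]-q[1])<14; A=np.c_[P[s,:2]-q[:2],np.ones(s.sum())]; co=np.linalg.lstsq(A,P[s,2],rcond=None)[0]
    print(n,q.round(2),'iou',round(i,3),'off',np.round(q[:2]-t,1),'top plane z,slope',co[2].round(1),co[:2].round(3))
a=ortho(p,c,400,670,-370,60,20,1.8); cv2.imwrite('pics/end.png',a[:,:,::-1])
E
```

```text
[640. 187. 150.]
round [ 5.9728e+02 -1.5702e+02  2.9000e-01] iou 0.952 off [ 1.4 -1. ] top plane z,slope 42.5 [-0.006  0.013]
square [ 6.1892e+02 -3.1499e+02 -1.1000e-01] iou 0.917 off [ 1.2 -1.6] top plane z,slope 42.7 [0.009 0.049]
heart [ 4.5725e+02 -3.1763e+02  2.1000e-01] iou 0.927 off [ 1.6 -2.2] top plane z,slope 42.5 [0.05  0.013]
bar [ 4.6660e+02 -1.5003e+02 -2.6000e-01] iou 0.94 off [-0.3  1.6] top plane z,slope 41.7 [ 0.012 -0.047]
```

View pics/end.png

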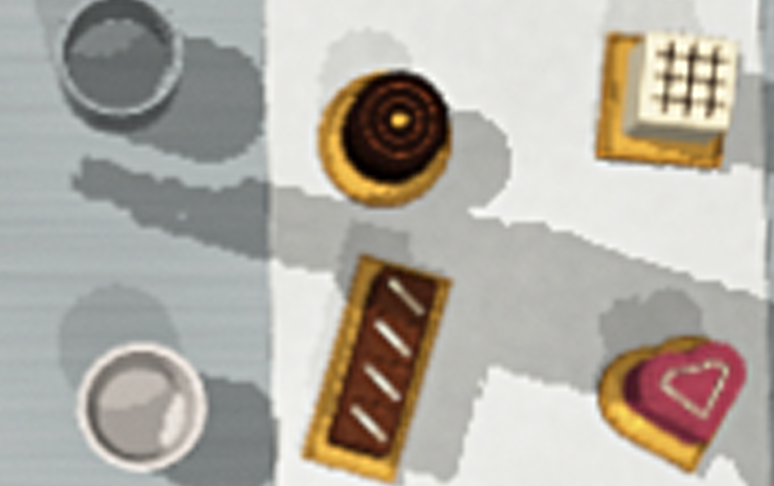

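The final view shows all four pieces in their trays, with the ramekin (142,405) and ring (120,57) standing. Tops are about 42.5 mm high (43 expected) and centres are within 3 mm of the trays.

```bash
python3 -c "
from workcell import ticket; print(ticket.close_job())"
```

```text
the job is handed in; nothing more can be done
None
```

All four chocolates are in the trays of their own shape, released and upright, and the job was handed in at about 33 s of the 115 s allowed. The hand-in reports no verdict, so these are my own last checks from the top camera:

| Piece | Offset from tray centre (mm) | Angle off tray (rad) | Height of top (mm, 43 expected) | Slope of top (rad) |
|---|---|---|---|---|
| choc_round | 1.7 | – | 42.5 | about 0.01 |
| choc_square | 2.0 | 0.00 | 42.7 | 0.05 |
| choc_heart | 2.7 | 0.05 | 42.5 | 0.05 |
| choc_bar | 1.6 | 0.02 | 41.7 | 0.05 |

- **Tilt:** the slopes come from a small depth patch on each top and are partly noise. They are under the 0.08 limit, but this is the least certain check.
- **Height:** the tops match pieces lying flat on the tray floor; one resting on the rim would stand about 5 mm higher.
- **First grasp:** my first grasp of the heart closed on its top because the real fingertips sit about 22–36 mm behind the reported TCP, depending on the opening. It shifted the heart a few millimetres on the mat. I corrected for the offset, and the other grasps held first time.
- **Heart in its tray:** the top camera and the closer wrist camera disagree by about 2 mm on where the heart sits. Both are well inside the 13 mm limit.
- **Ramekin and ring:** both are standing in the last picture, and the arm carried everything well above them. I did not measure their positions again.

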